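Put the forming stakes away and lock the rack

TASK

Swing the retaining bar of the stake rack wide open, to about a right angle, then put every loose forming stake away in the rack, one to a notch, lying flat across both combs. Then swing the bar fully shut over them, and after that start the wing knob properly: back it anticlockwise until it drops into its thread start with a click, and then turn it clockwise all the way home. Leave the bangle and the crucible where they stand.

Things in the scene. Friction and masses are not known exactly. Their poses are not given: they have to be found in the camera images.
- rack: Fixed rack: dark steel base 156 x 310 x 8 mm, origin at the centre of its underside; x along the notches. Pale combs at x = -36, +36 mm (10 mm thick, tops at z = 24 mm), each with four 27 mm notches 50 mm apart; lips at x = -74, +74 mm (6 mm thick, tops at z = 18 mm). The 62 mm between the combs is open to the base for fingers. Posts at y = +130 mm (bar pivot) and -130 mm (knob).
- bar (a joint): Swing of the steel retaining bar, rad: 0 = fully shut across all notches, hook round the knob's stud, at its stop; grows to 1.85 as it swings level, anticlockwise from above; at 1.57 it points along the rack's +x. Stays where left (friction 0.12 N m). Bar 24 mm wide, 12 mm thick, underside 31 mm above the bench, 3 mm above stakes in the notches.
- bar_handle (a point): Middle (61 mm above the bench) of the red upright grip on the bar: round post, 20 mm diameter, 36 mm tall, 110 mm from the bar's pivot.
- bar_pivot (a point): Vertical pivot axis of the bar, at the bar's top face, 43 mm above the bench.
- knob (a joint): Turn of the wing knob, rad, grows clockwise from above (forward). It starts between -0.4 and 0.4, resting on top of its thread; from there forward is blocked near 0.85. Backed past about -1.1 it passes the thread start; backward stop -1.75. Once dropped in, it turns forward under the thread to its home stop at 1.6. Turning takes about 0.1 N m; it stays where left.
- spindle (a joint): How far the wing knob has dropped down its axis, m: about 0 on top of the thread, 0.0095 once clicked in at the thread start, 0.0125 when turned home. A spring (about 4 N) pulls it down; a gripper holding the knob also holds it up, so it may drop only when let go or pushed down.
- knob_grip (a point): Centre of the wing knob's black grip bar, 70 x 16 mm, 30 mm tall, on the vertical knob axis, 88 mm above the bench while the knob is up. x runs along its 70 mm length (white mark at the +x end) and turns with the knob. Brass hub below it, then a flange 44 mm across whose top is 23 mm below this point.
- slot0 (a point): Floor of notch 0 (on the base plate's top, 8 mm above the bench), midway between the two combs; x along the notch. A seated stake's centre lies 10 mm above it.
- slot1 (a point): Floor of notch 1 (on the base plate's top, 8 mm above the bench), midway between the two combs; x along the notch. A seated stake's centre lies 10 mm above it.
- slot2 (a point): Floor of notch 2 (on the base plate's top, 8 mm above the bench), midway between the two combs; x along the notch. A seated stake's centre lies 10 mm above it.
- slot3 (a point): Floor of notch 3 (on the base plate's top, 8 mm above the bench), midway between the two combs; x along the notch. A seated stake's centre lies 10 mm above it.
- stake0_center (a point): Centre of forming stake 0 (absent in some runs): steel, square shank 20 x 20 mm and 92 mm long, brass dome at the +x end, slim dark tang at the -x end, 120 mm long overall, 0.32 kg; x along its length, centre 10 mm above what it lies on.
- stake1_center (a point): Centre of forming stake 1 (absent in some runs): steel, square shank 20 x 20 mm and 92 mm long, brass dome at the +x end, slim dark tang at the -x end, 120 mm long overall, 0.32 kg; x along its length, centre 10 mm above what it lies on.
- stake2_center (a point): Centre of forming stake 2 (absent in some runs): steel, square shank 20 x 20 mm and 92 mm long, brass dome at the +x end, slim dark tang at the -x end, 120 mm long overall, 0.32 kg; x along its length, centre 10 mm above what it lies on.
- stake3_center (a point): Centre of forming stake 3 (absent in some runs): steel, square shank 20 x 20 mm and 92 mm long, brass dome at the +x end, slim dark tang at the -x end, 120 mm long overall, 0.32 kg; x along its length, centre 10 mm above what it lies on.
- bangle: Bystander: brass bangle, 68 mm across, 10 mm tall, lying on the grey soldering board; origin at the centre of its underside.
- crucible: Bystander: white crucible, 72 mm across, 60 mm tall; origin at the centre of its underside.
Things that resemble listed ones, but are neither listed nor needed, are in the scene too. What is shaped like the part that bears stake0_center but blue is not meant. What is shaped like the part that bears stake2_center but purple is not meant.

How it is judged:
On the way, in this order (a step that is already met when the one before it is completed fails the run):
1. the retaining bar is swung wide open (value of joint bar above 1.2 rad), for 0.2 s.
2. every stake lies flat in a notch of its own (((horizontal distance between stake0_center and slot0 below 0.02 m and z of stake0_center in the frame of slot0 below 0.015 m and angle between the x axis of stake0_center and the x axis of rack, either way round below 0.12 rad) or (horizontal distance between stake0_center and slot1 below 0.02 m and z of stake0_center in the frame of slot1 below 0.015 m and angle between the x axis of stake0_center and the x axis of rack, either way round below 0.12 rad) or (horizontal distance between stake0_center and slot2 below 0.02 m and z of stake0_center in the frame of slot2 below 0.015 m and angle between the x axis of stake0_center and the x axis of rack, either way round below 0.12 rad) or (horizontal distance between stake0_center and slot3 below 0.02 m and z of stake0_center in the frame of slot3 below 0.015 m and angle between the x axis of stake0_center and the x axis of rack, either way round below 0.12 rad)) and ((horizontal distance between stake1_center and slot0 below 0.02 m and z of stake1_center in the frame of slot0 below 0.015 m and angle between the x axis of stake1_center and the x axis of rack, either way round below 0.12 rad) or (horizontal distance between stake1_center and slot1 below 0.02 m and z of stake1_center in the frame of slot1 below 0.015 m and angle between the x axis of stake1_center and the x axis of rack, either way round below 0.12 rad) or (horizontal distance between stake1_center and slot2 below 0.02 m and z of stake1_center in the frame of slot2 below 0.015 m and angle between the x axis of stake1_center and the x axis of rack, either way round below 0.12 rad) or (horizontal distance between stake1_center and slot3 below 0.02 m and z of stake1_center in the frame of slot3 below 0.015 m and angle between the x axis of stake1_center and the x axis of rack, either way round below 0.12 rad)) and ((horizontal distance between stake2_center and slot0 below 0.02 m and z of stake2_center in the frame of slot0 below 0.015 m and angle between the x axis of stake2_center and the x axis of rack, either way round below 0.12 rad) or (horizontal distance between stake2_center and slot1 below 0.02 m and z of stake2_center in the frame of slot1 below 0.015 m and angle between the x axis of stake2_center and the x axis of rack, either way round below 0.12 rad) or (horizontal distance between stake2_center and slot2 below 0.02 m and z of stake2_center in the frame of slot2 below 0.015 m and angle between the x axis of stake2_center and the x axis of rack, either way round below 0.12 rad) or (horizontal distance between stake2_center and slot3 below 0.02 m and z of stake2_center in the frame of slot3 below 0.015 m and angle between the x axis of stake2_center and the x axis of rack, either way round below 0.12 rad)) and ((horizontal distance between stake3_center and slot0 below 0.02 m and z of stake3_center in the frame of slot0 below 0.015 m and angle between the x axis of stake3_center and the x axis of rack, either way round below 0.12 rad) or (horizontal distance between stake3_center and slot1 below 0.02 m and z of stake3_center in the frame of slot1 below 0.015 m and angle between the x axis of stake3_center and the x axis of rack, either way round below 0.12 rad) or (horizontal distance between stake3_center and slot2 below 0.02 m and z of stake3_center in the frame of slot2 below 0.015 m and angle between the x axis of stake3_center and the x axis of rack, either way round below 0.12 rad) or (horizontal distance between stake3_center and slot3 below 0.02 m and z of stake3_center in the frame of slot3 below 0.015 m and angle between the x axis of stake3_center and the x axis of rack, either way round below 0.12 rad))), for 0.2 s.
3. the retaining bar is swung shut (value of joint bar below 0.07 rad), for 0.2 s.
4. the knob is backed to its thread start and has dropped in (value of joint knob below -0.8 rad and value of joint spindle above 0.007 m), for 0.1 s.
5. the knob is turned forward all the way home in its thread (value of joint knob above 1.4 rad and value of joint spindle above 0.008 m), for 0.2 s.
At the end, for the whole second after the job is handed in: Every stake present lies flat in a notch (centre within 20 mm of the notch's middle and no more than 15 mm above its floor, within 0.12 rad of the notch direction) and is at rest; the bar is within 0.07 rad of closed; the knob is dropped in by more than 8 mm and turned forward beyond 1.4 rad (all of step 2 and all of step 5 and value of joint bar below 0.07 rad and linear speed of each of stake0, stake1, stake2, stake3 below 0.02 m/s); the robot touches nothing.
It fails at once if the bangle is disturbed (distance of bangle from where it was at the start of the episode above 0.03 m).
It fails at once if the crucible is disturbed (distance of crucible from where it was at the start of the episode above 0.03 m).
It fails at once if the crucible is tipped (angle between crucible's own z axis and vertical above 0.5 rad).
Of stake0, stake1, stake2, stake3 only 2 to 4 are there at a start; the rules pass over those that are not, and their reading is None.
At some moment in a run one of stake0, stake1, stake2, stake3 may be knocked a few centimetres aside while the robot is not near it.
Once in a run the grip may slacken for a moment while it holds something.
It also fails if it takes over 210 s, if anything falls off the work surface, if the arm or the gripper's body presses on something with over 40 N, if the wrist force passes 120 N, or if a joint passes its speed limit or range.

ROBOT

A 6-joint arm with a two-finger parallel gripper is mounted at the origin on the work surface. World frame = base frame: x ahead of the robot, y to its left, z up, the work surface at z = 0. Lengths are in m, angles in rad, forces in N, time in s.
With the tool pointing down it reaches from about 0.375 to 0.975 m from the base axis. Payload 3.8 kg.
Tool frame: the origin (TCP) lies midway between the tips of the shut fingers; the grasp point (between the pads) lies 19 mm behind it; z points along the fingers, y is the direction in which the jaws open and shut (so a half turn about z gives the same grasp; the last joint's range is limited). The gripper opens to 85 mm and grips with 20 to 120 N. Pads are 22 mm wide; open, the fingers measure 114 mm over their backs; the gripper's body (76 mm by 85 mm) begins 54 mm behind the grasp point. The pads swing forward as they close: fully open they stand 13 mm farther back than shut.
Start: joints at [1.188, 0.264, 1.604, -0, 1.274, -0.037], TCP at [0.229, 0.635, 0.231] pointing down, gripper open.
Joint ranges: [-2.63, 2.63], [-0.94, 2.18], [0.31, 2.57], [-1.31, 4.45], [0, 2.66], [-2.55, 2.55]. Speed limits (rad/s): [2.57, 2.57, 3.14, 3.14, 3.14, 3.14].

INTERFACE

Orientations are given as a rotation vector (axis times angle).
In Python, from workcell import bot gives the robot as it stands. The module is installed in compiled form; this text tells all that it offers.
- The arm moves only by the tool play_rows, never from a script. Its argument "series" is a list of rows, each an object with "translation": the shift along the tool's x, y, z in m, a list of three; "spin": the turn about the tool's z in units of 5 degrees (1.0 is 5 degrees). In form: [{"translation": [dx, dy, dz], "spin": spin}, ...]. A call has 1 to 5 rows; each row shifts and turns the commanded pose from where the row before left it, along the tool's axes as they then stand; what a row does not reach is not made up. A row lasts 1/10 s, in which the tool goes at most 50 mm and 8.59 degrees, less where a joint would pass 70% of its speed; a pose out of reach is approached as far as the arm can. A call is refused whole if a number of a shift passes 0.05 or a number of a turn 1, either way. A call with a gripper value outside its range is refused whole. "jaw" is the gripper's target within -1 to 1 (fully open at 1, half-way at 0, shut at -1), set as the call begins (left out, the last holds). The fingers move at their own pace and stop on an object; "force" is the grip in N (left out, the last holds). Time passes only in rows, so rows that do not move let the fingers close. It gives the time, the measured TCP pose, the force and the opening at its end, in the units of the state.
- bot.read_state(): the state, without advancing time (a new reading comes with each control period).
- bot.read_camera(name): name is "scene" or "top" or "wrist"; returns the picture (384x512x3 uint8, blue, green, red); there is no depth.
- bot.get_calibration(name): a dict with "fov_y" (degrees; the focal length in pixels is half the picture's height over the tangent of half this angle, whatever the lens; pixels are square), "cx", "cy" (the principal point, pixels), "R" (3x3) and "t" (3): a world point X has camera coordinates R X + t. Camera axes: x right, y down, z forward; pixel columns grow to the right and rows downward; lengths in m; the calibration is good to about 2 mm. A picture is of the moment at which its call begins: read the wrist's pose just before it. get_calibration takes no time and is no camera call; for the wrist camera it gives the pose at the moment of the call.
- bot.finish_job(): hands the job in, once; it reports no verdict.
The state is a dict: "time": time; "q": joint angles; "joint_vel": joint speeds; "joint_torque": joint torques, N m; "tool_pos": TCP position; "tcp_rot": TCP orientation; "wrist_force": force on the tool from outside, world axes, zero at the start; "torque": the same for the moment, N m; "width": opening from 0.0 (shut) to 1.0 (fully open).
Only numpy, scipy, OpenCV 4.12 (cv2) and the standard library are available. Lean on these libraries where they do the work, as an engineer would, in place of code of your own. Each camera call takes 0.05 s, during which the arm holds its last target. There are 200 camera calls.

## Working session

There is one attempt and no reset: what is moved stays moved. The work goes in short steps, Python scripts to look and compute and a tool call to move; the robot and the scene stay as the last step left them, time stands still between calls to the robot, and variables do not carry over. Pictures are saved under pics/ and viewed, about 12 in all and at most 16, crops included, and the job is handed in when it is done.

Besides the shell and the picture viewer there is one more tool, called after ">>>" as name([rows], argument=value, ...), one row to a line, values as JSON. play_rows: Moves the arm, as the interface text tells. Its arguments: {"type":"object","properties":{"series":{"type":"array","items":{"type":"object","properties":{"translation":{"type":"array","items":{"type":"number"}},"spin":{"type":"number"}}}},"jaw":{"type":"number"},"force":{"type":"number"}},"required":["series"]}

```bash
mkdir -p pics; cat > h.py <<'E'
import numpy as np, cv2
from workcell import bot
from scipy.spatial.transform import Rotation as Ro
def cal(n):
    c=bot.get_calibration(n); R=np.array(c["R"]);t=np.array(c["t"]);f=192/np.tan(np.radians(c["fov_y"])/2)
    return R,t,f,c["cx"],c["cy"]
def ray(n,u,v,z,C=None):
    R,t,f,cx,cy=C or cal(n); d=R.T@np.array([(u-cx)/f,(v-cy)/f,1]); o=-R.T@t
    return o+d*(z-o[2])/d[2]
def proj(n,X,C=None):
    R,t,f,cx,cy=C or cal(n); p=R@np.array(X,float)+t; return np.array([cx+f*p[0]/p[2],cy+f*p[1]/p[2]])
def shot(n,name,crop=None,s=1):
    C=cal(n); im=np.array(bot.read_camera(n)); cv2.imwrite(f"pics/{name}_raw.png",im)
    o=im if crop is None else im[crop[1]:crop[3],crop[0]:crop[2]]
    cv2.imwrite(f"pics/{name}.png",cv2.resize(o,None,fx=s,fy=s,interpolation=cv2.INTER_CUBIC)); return im,C
def st():
    s=bot.read_state(); R=Ro.from_rotvec(s["tcp_rot"]).as_matrix()
    print("t",round(s["time"],2),"p",np.round(s["tool_pos"],4),"x",np.round(R[:,0],3),"y",np.round(R[:,1],3),"F",np.round(s["wrist_force"],1),"w",round(s["width"],3),"q6",np.round(s["q"],2)); return s,R
E
python3 - <<'E'
from h import *
st()
for n in("top","scene","wrist"):
    im,C=shot(n,n+"0",s=1.5); print(n,np.round(C[0],3).tolist(),np.round(C[1],3),C[2:])
E
```

```text
t 0.0 p [0.2285 0.6344 0.23  ] x [-0.941  0.339  0.   ] y [ 0.339  0.941 -0.002] F [0.2 1.1 0.1] w 1.003 q6 [ 1.19  0.26  1.61 -0.    1.27 -0.04]
top [[0.018, -1.0, 0.007], [-0.987, -0.019, -0.161], [0.161, -0.004, -0.987]] [-0.075  0.546  1.443] (np.float64(478.93343097612876), 260.87892862277477, 195.87284031020187)
scene [[0.645, 0.764, 0.014], [0.441, -0.358, -0.823], [-0.624, 0.537, -0.568]] [-0.278 -0.165  1.756] (np.float64(499.17427699758923), 264.2299207420658, 191.75353585149813)
wrist [[0.338, 0.941, -0.002], [0.889, -0.319, 0.328], [0.308, -0.112, -0.945]] [-0.674 -0.043  0.38 ] (np.float64(275.3167291547962), 255.88467694886296, 192.22046963317197)
```

View pics/top0.png

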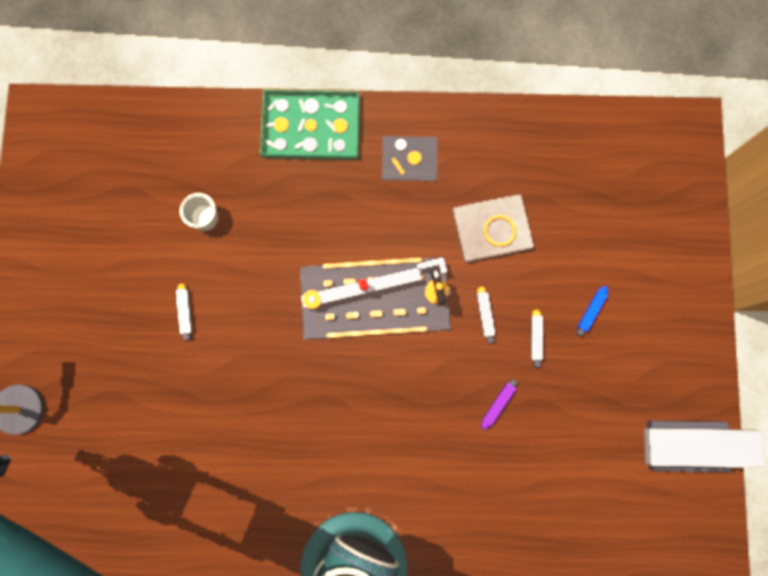

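View pics/scene0.png

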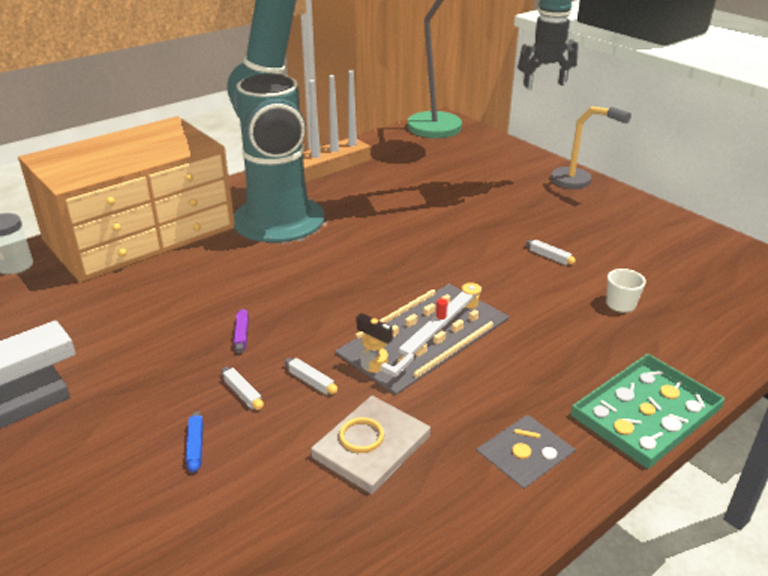

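Top view (768-wide pixels): the real stakes, silver with a brass dome, are at (184,312), (486,314) and (537,338). The look-alikes are blue at (593,310) and purple at (499,404). The rack is at (375,302), the red handle at (363,285), the knob at (437,290), the pivot at (312,299), the crucible at (199,212) and the bangle at (500,231).

```bash
cat > m.py <<'E'
from h import *
def stakes(im,C,n,z=0.01,roi=None,verbose=True):
    hsv=cv2.cvtColor(im,cv2.COLOR_BGR2HSV)
    m=((hsv[...,1]<60)&(hsv[...,2]>140)).astype(np.uint8)
    out=[]
    for c in cv2.findContours(m,cv2.RETR_EXTERNAL,cv2.CHAIN_APPROX_NONE)[0]:
        a=cv2.contourArea(c)
        if a<60: continue
        (u,v),(w,h),_=cv2.minAreaRect(c); out.append((a,u,v,w,h))
    return out
E
python3 - <<'E'
from m import *
im=cv2.imread("pics/top0_raw.png"); C=cal("top")
for a,u,v,w,h in stakes(im,C,"top"):
    if v<100 or v>260:continue
    print("silver",round(a),round(u),round(v),round(w),round(h),np.round(ray("top",u,v,.02,C),3))
hsv=cv2.cvtColor(im,cv2.COLOR_BGR2HSV)
def blobs(nm,lo,hi,z,amin=6):
    m=cv2.inRange(hsv,lo,hi)
    n,l,s,c=cv2.connectedComponentsWithStats(m)
    for i in range(1,n):
        if s[i,4]>=amin and 100<c[i,1]<260: print(nm,s[i,4],np.round(c[i],1),np.round(ray("top",*c[i],z,C),3))
blobs("red",(0,200,150),(5,255,255),.079)
blobs("red2",(172,150,120),(180,255,255),.079)
blobs("brass",(14,150,170),(28,255,255),.02)
blobs("pale",(12,60,190),(24,149,255),.02)
# base corners
for u,v in[(301,268),(303,339),(449,329)]: print("corner",np.round(ray("top",u/1.5,v/1.5,.008,C),3))
s=cv2.resize(im[160:235,190:310],None,fx=6,fy=6,interpolation=cv2.INTER_CUBIC);cv2.imwrite("pics/c1.png",s)
E
```

```text
silver 199 358 226 29 7 [ 0.463 -0.369  0.02 ]
silver 184 324 210 31 7 [ 0.511 -0.264  0.02 ]
silver 198 122 209 32 8 [0.502 0.369 0.02 ]
silver 1650 250 207 29 96 [ 0.514 -0.032  0.02 ]
silver 1351 249 187 25 97 [ 0.579 -0.028  0.02 ]
silver 1462 329 151 35 46 [ 0.701 -0.28   0.02 ]
silver 406 132 140 22 23 [0.726 0.354 0.02 ]
silver 250 272 105 26 35 [ 0.853 -0.098  0.02 ]
red 14 [241.9 189.8] [ 0.56  -0.007  0.079]
brass 57 [275.7 104.9] [ 0.853 -0.108  0.02 ]
brass 569 [498.3 119.8] [ 0.817 -0.833  0.02 ]
brass 9 [487.9 106.4] [ 0.862 -0.802  0.02 ]
brass 25 [264.9 110.2] [ 0.835 -0.073  0.02 ]
brass 8 [492.2 107.6] [ 0.858 -0.816  0.02 ]
brass 6 [487.5 111.7] [ 0.844 -0.8    0.02 ]
brass 44 [329.3 150.8] [ 0.702 -0.282  0.02 ]
brass 79 [498.8 150.8] [ 0.713 -0.829  0.02 ]
brass 7 [342. 154.] [ 0.693 -0.323  0.02 ]
brass 8 [507.5 152.6] [ 0.708 -0.856  0.02 ]
brass 622 [499.7 174.3] [ 0.636 -0.826  0.02 ]
brass 9 [337.  161.8] [ 0.667 -0.307  0.02 ]
brass 10 [251.5 173. ] [ 0.625 -0.034  0.02 ]
brass 10 [266.5 172. ] [ 0.629 -0.082  0.02 ]
brass 9 [220. 175.] [0.617 0.066 0.02 ]

[... 965 characters left out ...]
]
pale 10 [247.1 184.4] [ 0.588 -0.021  0.02 ]
pale 26 [218.  187.9] [0.575 0.071 0.02 ]
pale 11 [283.8 192. ] [ 0.565 -0.137  0.02 ]
pale 29 [204.  197.8] [0.542 0.114 0.02 ]
pale 31 [265.8 207.3] [ 0.516 -0.081  0.02 ]
pale 19 [280.6 206.1] [ 0.52  -0.128  0.02 ]
pale 29 [233.9 209.6] [0.507 0.019 0.02 ]
pale 30 [249.9 208.5] [ 0.511 -0.031  0.02 ]
pale 21 [219.  210.6] [0.502 0.066 0.02 ]
pale 6 [489.5 209.7] [ 0.521 -0.787  0.02 ]
pale 16 [490.  222.5] [ 0.481 -0.786  0.02 ]
pale 194 [251.4 220.5] [ 0.473 -0.037  0.02 ]
pale 8 [491.  240.5] [ 0.424 -0.786  0.02 ]
pale 13 [492. 252.] [ 0.388 -0.787  0.02 ]
corner [0.606 0.129 0.008]
corner [0.454 0.119 0.008]
corner [ 0.481 -0.188  0.008]
```

View pics/c1.png

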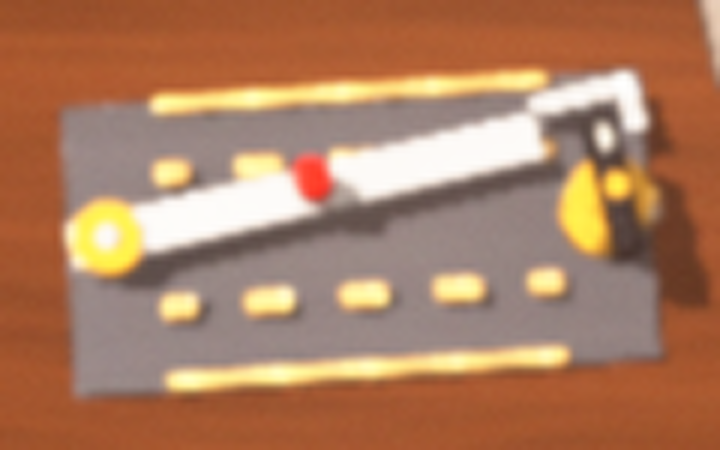

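Three stakes are present. The bar starts about 0.15 rad open, with its pivot near (0.534, 0.101). I'll move above the rack, square the tool to it and take a close look.

>>> play_rows([
  {"translation": [-0.033, -0.035, -0.005], "spin": 0},
  {"translation": [-0.033, -0.035, -0.005], "spin": 0},
  {"translation": [-0.033, -0.035, -0.005], "spin": 0},
  {"translation": [-0.033, -0.035, -0.005], "spin": 0},
  {"translation": [-0.033, -0.035, -0.005], "spin": 0},
], jaw=1, force=40)

```text
time: 0.65
tool_pos: [0.3249, 0.4126, 0.2561]
tcp_rot: [-0.539, -3.095, 0.001]
wrist_force: [0.9, 0.6, 0.1]
width: 1.003
```

>>> play_rows([
  {"translation": [-0.033, -0.035, -0.005], "spin": 0},
  {"translation": [-0.033, -0.035, -0.005], "spin": 0},
  {"translation": [-0.033, -0.035, -0.005], "spin": 0},
  {"translation": [-0.033, -0.035, -0.005], "spin": 0},
  {"translation": [-0.033, -0.035, -0.005], "spin": 0},
])

```text
time: 1.15
tool_pos: [0.4208, 0.192, 0.2814]
tcp_rot: [0.54, 3.095, 0.0]
wrist_force: [1.6, -0.6, -0.4]
width: 1.002
```

>>> play_rows([
  {"translation": [-0.033, -0.035, -0.005], "spin": 0},
  {"translation": [-0.033, -0.035, -0.005], "spin": 0},
  {"translation": [-0.033, -0.035, -0.005], "spin": 0},
  {"translation": [-0.033, -0.035, -0.005], "spin": 0},
  {"translation": [-0.033, -0.035, -0.005], "spin": 0},
])

```text
time: 1.65
tool_pos: [0.5167, -0.0286, 0.3064]
tcp_rot: [0.541, 3.095, 0.0]
wrist_force: [0.4, 1.1, -0.0]
width: 1.0
```

>>> play_rows([
  {"translation": [0, 0, 0], "spin": -1},
  {"translation": [0, 0, 0], "spin": -1},
  {"translation": [0, 0, 0], "spin": -1},
  {"translation": [0, 0, 0], "spin": -1},
  {"translation": [0, 0, 0], "spin": -1},
])

```text
time: 2.15
tool_pos: [0.5163, -0.0268, 0.3058]
tcp_rot: [0.147, -3.137, -0.0]
wrist_force: [0.0, -0.2, 0.3]
width: 0.996
```

```bash
python3 - <<'E'
from h import *
st(); im,C=shot("wrist","w1",s=1.5)
np.savez("pics/w1.npz",R=C[0],t=C[1],f=C[2],cx=C[3],cy=C[4])
for nm,X in(("pivot",(.534,.101,.043)),("handle",(.56,-.007,.079)),("ctooth",(.511,-.031,.024)),("crucible",(.726,.354,0))): print(nm,np.round(proj("wrist",X,C)*1.5))
E
```

```text
t 2.15 p [ 0.5163 -0.0268  0.3058] x [-0.996 -0.094  0.001] y [-0.094  0.996  0.   ] F [ 0.  -0.2  0.3] w 0.996 q6 [-0.1  -0.08  1.84  0.    1.38 -1.76]
pivot [507. 264.]
handle [400. 290.]
ctooth [380. 226.]
crucible [663. 416.]
```

View pics/w1.png

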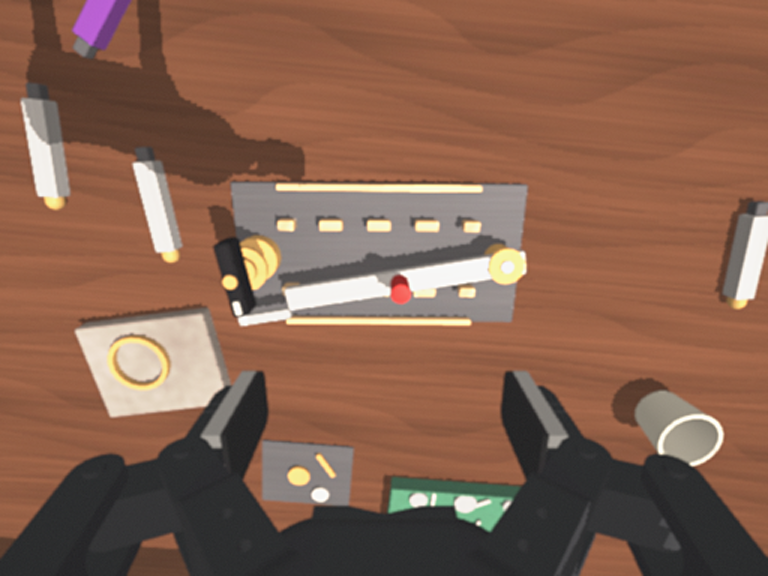

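The wrist view agrees with the projections: handle at (400,290), pivot at (507,265). The tool is square to the rack, since the tooth row is level at v≈226. The stakes are at about (45,145), (157,205) and (745,255). I'll measure everything from this view.

```bash
cat > m.py <<'E'
from h import *
def load(f):
    d=np.load(f"pics/{f}.npz"); return cv2.imread(f"pics/{f}_raw.png"),(d["R"],d["t"],float(d["f"]),float(d["cx"]),float(d["cy"]))
def snap(n,f,**k):
    im,C=shot(n,f,**k); np.savez(f"pics/{f}.npz",R=C[0],t=C[1],f=C[2],cx=C[3],cy=C[4]); return im,C
def stakes(im,C,z=0.01,vmin=115):
    """silver shank + dark tang/brass dome: axis from the brass dome (z) and the shank's centroid"""
    hsv=cv2.cvtColor(im,cv2.COLOR_BGR2HSV)
    m=((hsv[...,1]<50)&(hsv[...,2]>vmin)).astype(np.uint8)
    m=cv2.morphologyEx(m,cv2.MORPH_OPEN,np.ones((3,3)))
    res=[]
    for c in cv2.findContours(m,cv2.RETR_EXTERNAL,cv2.CHAIN_APPROX_NONE)[0]:
        if cv2.contourArea(c)<300: continue
        # top face outline on plane z=2*.01
        w=np.array([ray("",u,v,z+.01,C)[:2] for u,v in c[:,0,:]],np.float32)
        (x,y),(a,b),ang=cv2.minAreaRect(w*1000)
        bx=cv2.boxPoints(((x,y),(a,b),ang)); e=bx[1]-bx[0]; g=bx[2]-bx[1]
        L=e if np.hypot(*e)>np.hypot(*g) else g
        res.append((np.array([x,y])/1000,min(a,b),max(a,b),np.degrees(np.arctan2(L[1],L[0])),c[:,0,:].mean(0)))
    return res
E
python3 - <<'E'
from m import *
im,C=load("w1")
for p,a,b,an,c in stakes(im,C): print("silver ctr",np.round(p,4),"size",round(a,1),round(b,1),"ang",round(an,1),"px",np.round(c))
hsv=cv2.cvtColor(im,cv2.COLOR_BGR2HSV)
def blobs(nm,lo,hi,z,amin=20,roi=(150,110,370,225)):
    m=cv2.inRange(hsv,lo,hi); n,l,s,c=cv2.connectedComponentsWithStats(m)
    for i in range(1,n):
        if s[i,4]>=amin and roi[0]<c[i,0]<roi[2] and roi[1]<c[i,1]<roi[3]: print(nm,s[i,4],np.round(c[i],1),np.round(ray("",*c[i],z,C),4))
blobs("pale",(10,40,150),(28,255,255),.024)
blobs("red",(0,180,100),(6,255,255),.079)
blobs("red",(172,150,120),(180,255,255),.079)
blobs("black",(0,0,0),(180,255,38),.103,60)
for nm,u,v,z in(("knob white end",236,308,.1),("knob far end",231,243,.1),("base UL",232,184,.008),("base UR",526,185,.008)): print(nm,np.round(ray("",u/1.5,v/1.5,z,C),4))
E
```

```text
silver ctr [ 0.8434 -0.0967] size 96.0 113.3 ang -89.9 px [204. 315.]
silver ctr [0.7314 0.3582] size 73.7 132.6 ang 64.7 px [452. 285.]
silver ctr [0.7156 0.1873] size 26.1 123.7 ang 31.8 px [361. 272.]
silver ctr [ 0.7521 -0.1984] size 25.3 123.7 ang -21.4 px [151. 272.]
silver ctr [ 0.6996 -0.2767] size 121.3 155.6 ang -77.1 px [103. 239.]
silver ctr [ 0.5834 -0.0331] size 75.5 312.7 ang -83.5 px [251. 198.]
silver ctr [0.5023 0.368 ] size 22.3 105.4 ang 9.0 px [502. 168.]
silver ctr [ 0.5163 -0.0322] size 94.8 299.4 ang -84.9 px [257. 147.]
silver ctr [ 0.514  -0.2602] size 28.8 92.0 ang 9.8 px [104. 137.]
silver ctr [ 0.4673 -0.3648] size 33.1 91.8 ang -0.4 px [29. 99.]
pale 82 [170.8 117.9] [ 0.4737 -0.1579  0.024 ]
pale 26466 [262.  208.2] [ 0.6056 -0.0078  0.024 ]
pale 493 [248.7 125.2] [ 0.4733 -0.0414  0.024 ]
pale 103 [190.4 149.8] [ 0.5189 -0.128   0.024 ]
pale 98 [220.3 150.2] [ 0.5152 -0.0819  0.024 ]
pale 85 [252.  150.2] [ 0.5104 -0.033   0.024 ]
pale 83 [284.4 150.4] [0.5061 0.0169 0.024 ]
pale 81 [314.1 151. ] [0.5026 0.0629 0.024 ]
pale 698 [173.6 172.9] [ 0.5584 -0.1541  0.024 ]
pale 20 [189.6 191.7] [ 0.5878 -0.1281  0.024 ]
pale 78 [310.7 194.5] [0.5739 0.0691 0.024 ]
pale 52 [283.1 196.2] [0.5812 0.0245 0.024 ]
red 42 [265.8 188. ] [ 0.552 -0.009  0.079]
black 139 [160.5 178.6] [ 0.5443 -0.1488  0.103 ]
knob white end [ 0.5837 -0.1547  0.1   ]
knob far end [ 0.5236 -0.1577  0.1   ]
base UL [ 0.4849 -0.1876  0.008 ]
base UR [0.457  0.1162 0.008 ]
```

>>> play_rows([
  {"translation": [-0.0088, 0.003, 0.045], "spin": 0},
  {"translation": [-0.0088, 0.003, 0.045], "spin": 0},
  {"translation": [-0.0088, 0.003, 0.045], "spin": 0},
  {"translation": [-0.0088, 0.003, 0.045], "spin": 0},
  {"translation": [-0.0088, 0.003, 0.045], "spin": 0},
])

```text
time: 2.7
tool_pos: [0.5591, -0.0075, 0.0796]
tcp_rot: [-0.14, 3.138, -0.0]
wrist_force: [0.4, 0.2, -0.5]
width: 1.001
```

>>> play_rows([
  {"translation": [0, 0, 0.009], "spin": 0},
  {"translation": [0, 0, 0.009], "spin": 0},
  {"translation": [0, 0, 0.009], "spin": 0},
  {"translation": [0, 0, 0.0], "spin": 0},
  {"translation": [0, 0, 0], "spin": 0},
])

```text
time: 3.2
tool_pos: [0.5602, -0.008, 0.056]
tcp_rot: [-0.141, 3.136, -0.001]
wrist_force: [0.3, -0.3, 0.2]
width: 1.003
```

>>> play_rows([
  {"translation": [0, 0, 0], "spin": 0},
  {"translation": [0, 0, 0], "spin": 0},
  {"translation": [0, 0, 0], "spin": 0},
  {"translation": [0, 0, 0], "spin": 0},
  {"translation": [0, 0, 0], "spin": 0},
], jaw=-1, force=30)

```text
time: 3.7
tool_pos: [0.559, -0.0072, 0.0546]
tcp_rot: [-0.142, 3.138, 0.002]
wrist_force: [-0.5, 2.1, 1.9]
width: 0.217
```

>>> play_rows([
  {"translation": [0, 0, 0], "spin": 0},
  {"translation": [0, 0, 0], "spin": 0},
  {"translation": [0, 0, 0], "spin": 0},
  {"translation": [0, 0, 0], "spin": 0},
  {"translation": [0, 0, 0], "spin": 0},
])

```text
time: 4.2
tool_pos: [0.559, -0.0072, 0.0546]
tcp_rot: [-0.142, 3.138, 0.001]
wrist_force: [-1.6, 4.5, 5.3]
width: 0.224
```

```bash
python3 - <<'E'
from h import *
s,R=st()
# rows along the bar's arc
th=np.linspace(.24,1.64,21); P=.11*np.c_[np.sin(th),-np.cos(th),0*th]
for d in np.diff(P,axis=0): print(np.round(R.T@d,4).tolist())
im,C=shot("wrist","w2",s=1.2)
E
```

```text
t 4.2 p [ 0.559  -0.0072  0.0546] x [-0.996 -0.09  -0.   ] y [-0.09   0.996  0.001] F [-1.6  4.5  5.3] w 0.224 q6 [-0.06  0.22  2.01  0.    0.91 -1.72]
[-0.0076, 0.0014, 0.0]
[-0.0075, 0.0019, 0.0]
[-0.0073, 0.0025, 0.0]
[-0.0071, 0.003, 0.0]
[-0.0069, 0.0034, 0.0]
[-0.0066, 0.0039, 0.0]
[-0.0063, 0.0044, 0.0]
[-0.006, 0.0048, 0.0]
[-0.0057, 0.0052, 0.0]
[-0.0053, 0.0056, 0.0]
[-0.0049, 0.006, 0.0]
[-0.0044, 0.0063, 0.0]
[-0.004, 0.0066, 0.0]
[-0.0035, 0.0068, 0.0]
[-0.003, 0.0071, 0.0]
[-0.0025, 0.0073, 0.0]
[-0.002, 0.0074, 0.0]
[-0.0015, 0.0076, 0.0]
[-0.001, 0.0076, 0.0]
[-0.0004, 0.0077, 0.0]
```

View pics/w2.png

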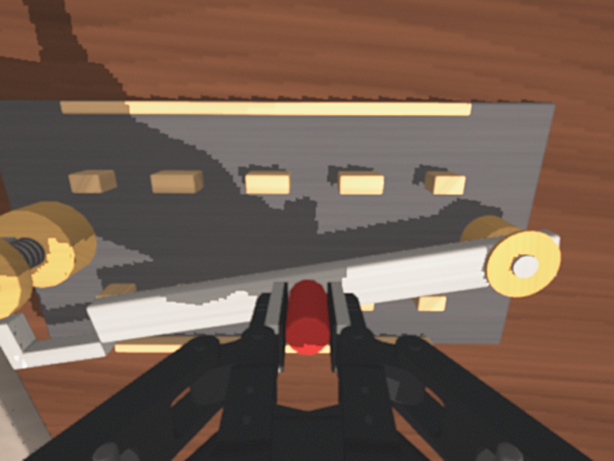

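The red grip is held between the pads (width 0.224, about 19 mm). Next I'll swing the bar open along its arc.

>>> play_rows([
  {"translation": [-0.0076, 0.0014, 0], "spin": 0},
  {"translation": [-0.0075, 0.0019, 0], "spin": 0},
  {"translation": [-0.0073, 0.0025, 0], "spin": 0},
  {"translation": [-0.0071, 0.003, 0], "spin": 0},
  {"translation": [-0.0069, 0.0034, 0], "spin": 0},
])

```text
time: 4.75
tool_pos: [0.594, 0.0071, 0.0546]
tcp_rot: [0.144, -3.137, 0.002]
wrist_force: [-4.3, 0.3, 6.0]
width: 0.22
```

>>> play_rows([
  {"translation": [-0.0066, 0.0039, 0], "spin": 0},
  {"translation": [-0.0063, 0.0044, 0], "spin": 0},
  {"translation": [-0.006, 0.0048, 0], "spin": 0},
  {"translation": [-0.0057, 0.0052, 0], "spin": 0},
  {"translation": [-0.0053, 0.0056, 0], "spin": 0},
])

```text
time: 5.25
tool_pos: [0.6241, 0.0323, 0.0546]
tcp_rot: [-0.144, 3.134, -0.006]
wrist_force: [4.5, -8.5, 0.4]
width: 0.218
```

>>> play_rows([
  {"translation": [-0.0049, 0.006, 0], "spin": 0},
  {"translation": [-0.0044, 0.0063, 0], "spin": 0},
  {"translation": [-0.004, 0.0066, 0], "spin": 0},
  {"translation": [-0.0035, 0.0068, 0], "spin": 0},
  {"translation": [-0.003, 0.0071, 0], "spin": 0},
])

```text
time: 5.75
tool_pos: [0.6446, 0.066, 0.0548]
tcp_rot: [-0.143, 3.126, -0.007]
wrist_force: [15.1, -9.5, -8.6]
width: 0.222
```

>>> play_rows([
  {"translation": [-0.0025, 0.0073, 0], "spin": 0},
  {"translation": [-0.002, 0.0074, 0], "spin": 0},
  {"translation": [-0.0015, 0.0076, 0], "spin": 0},
  {"translation": [-0.001, 0.0076, 0], "spin": 0},
  {"translation": [-0.0004, 0.0077, 0], "spin": 0},
])

```text
time: 6.25
tool_pos: [0.6463, 0.1062, 0.0548]
tcp_rot: [-0.142, 3.131, -0.002]
wrist_force: [3.8, -2.6, 0.1]
width: 0.221
```

>>> play_rows([
  {"translation": [0, 0, 0], "spin": 0},
  {"translation": [0, 0, 0], "spin": 0},
  {"translation": [0, 0, 0], "spin": 0},
])

```text
time: 6.55
tool_pos: [0.6461, 0.1071, 0.0548]
tcp_rot: [-0.143, 3.131, 0.0]
wrist_force: [7.2, -0.4, -1.5]
width: 0.225
```

>>> play_rows([
  {"translation": [0, 0, 0], "spin": 0},
  {"translation": [0, 0, 0], "spin": 0},
  {"translation": [0, 0, 0], "spin": 0},
  {"translation": [0, 0, -0.02], "spin": 0},
  {"translation": [0, 0, -0.04], "spin": 0},
], jaw=1)

```text
time: 7.05
tool_pos: [0.6384, 0.1063, 0.1099]
tcp_rot: [0.142, -3.128, 0.001]
wrist_force: [0.1, -0.4, 0.5]
width: 1.0
```

>>> play_rows([
  {"translation": [0, 0, -0.045], "spin": 0},
  {"translation": [0, 0, -0.045], "spin": 0},
  {"translation": [0.012, 0.027, 0], "spin": 0},
  {"translation": [0.018, 0.042, 0], "spin": 0},
  {"translation": [0.018, 0.042, 0], "spin": 0},
])

```text
time: 7.55
tool_pos: [0.5842, 0.2135, 0.2048]
tcp_rot: [-0.139, 3.138, 0.001]
wrist_force: [0.5, 0.1, -0.2]
width: 0.999
```

>>> play_rows([
  {"translation": [0.018, 0.042, 0], "spin": 0},
  {"translation": [0.018, 0.042, 0], "spin": 0},
  {"translation": [0.018, 0.042, 0], "spin": 0},
  {"translation": [0.018, 0.037, 0], "spin": 0},
  {"translation": [0, 0, 0], "spin": 0},
])

```text
time: 8.05
tool_pos: [0.495, 0.3728, 0.204]
tcp_rot: [0.15, -3.136, -0.002]
wrist_force: [0.2, 0.4, -0.2]
width: 0.999
```

```bash
python3 - <<'E'
from m import *
st(); im,C=snap("wrist","w3",s=1.2)
for p,a,b,an,c in stakes(im,C): print("silver ctr",np.round(p,4),"size",round(a,1),round(b,1),"ang",round(an,1),"px",np.round(c*1.2))
E
```

```text
t 8.05 p [0.495  0.3728 0.204 ] x [-0.995 -0.095  0.002] y [-0.095  0.995  0.002] F [ 0.2  0.4 -0.2] w 0.999 q6 [ 0.6   0.18  1.76  0.    1.21 -1.06]
silver ctr [0.7414 0.7853] size 22.6 106.9 ang 22.4 px [608. 414.]
silver ctr [0.7285 0.3346] size 81.9 103.8 ang 10.8 px [263. 385.]
silver ctr [0.6266 0.5344] size 20.5 94.3 ang 31.9 px [433. 327.]
silver ctr [0.6546 0.2401] size 21.2 94.7 ang -20.9 px [181. 327.]
silver ctr [0.6485 0.0786] size 62.8 192.3 ang 3.8 px [ 35. 291.]
silver ctr [0.5028 0.3697] size 21.0 105.2 ang 9.0 px [303. 210.]
silver ctr [0.5315 0.0983] size 72.8 147.5 ang 4.9 px [ 42. 206.]
```

View pics/w3.png

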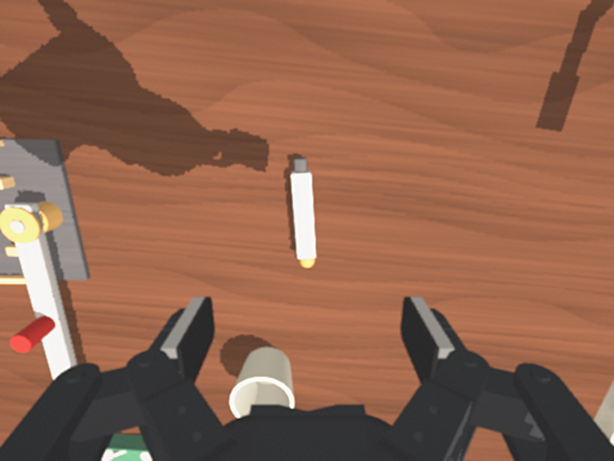

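Stake A's shank runs from (303,172) to (306,258), with the dome at the far end, at a 9° angle. The crucible stands well clear at (263,385). I'll pick the stake up.

>>> play_rows([
  {"translation": [-0.0034, -0.0008, 0.045], "spin": -0.36},
  {"translation": [-0.0034, -0.0008, 0.045], "spin": -0.36},
  {"translation": [-0.0034, -0.0008, 0.045], "spin": 0},
  {"translation": [-0.0034, -0.0008, 0.045], "spin": 0},
  {"translation": [0, 0, 0.01], "spin": 0},
])

```text
time: 8.6
tool_pos: [0.5084, 0.3631, 0.0079]
tcp_rot: [0.238, -3.123, 0.009]
wrist_force: [-1.0, -1.5, -0.5]
width: 1.002
```

>>> play_rows([
  {"translation": [0, 0, 0.01], "spin": 0},
  {"translation": [0, 0, 0], "spin": 0},
  {"translation": [0, 0, 0], "spin": 0},
])

```text
time: 8.9
tool_pos: [0.5139, 0.3683, 0.0067]
tcp_rot: [-0.24, 3.129, 0.003]
wrist_force: [0.4, 0.5, 0.6]
width: 1.004
```

>>> play_rows([
  {"translation": [0, 0, 0], "spin": 0},
  {"translation": [0, 0, 0], "spin": 0},
  {"translation": [0, 0, 0], "spin": 0},
  {"translation": [0, 0, 0], "spin": 0},
  {"translation": [0, 0, 0], "spin": 0},
], jaw=-1, force=60)

```text
time: 9.4
tool_pos: [0.5126, 0.3681, 0.0052]
tcp_rot: [-0.241, 3.131, 0.002]
wrist_force: [-0.3, 0.3, -2.1]
width: 0.214
```

>>> play_rows([
  {"translation": [0, 0, 0], "spin": 0},
  {"translation": [0, 0, 0], "spin": 0},
  {"translation": [0, 0, -0.02], "spin": 0},
  {"translation": [0, 0, -0.04], "spin": 0},
  {"translation": [0, 0, -0.045], "spin": 0},
])

```text
time: 9.9
tool_pos: [0.5093, 0.3653, 0.1063]
tcp_rot: [0.24, -3.125, 0.007]
wrist_force: [0.8, -0.4, -2.7]
width: 0.219
```

```bash
python3 - <<'E'
from m import *
st(); im,C=snap("wrist","w4",s=1.2)
E
```

```text
t 9.9 p [0.5093 0.3653 0.1063] x [-0.988 -0.153  0.007] y [-0.153  0.988 -0.004] F [ 0.8 -0.4 -2.7] w 0.219 q6 [ 0.58  0.28  1.82 -0.    1.04 -1.14]
```

View pics/w4.png

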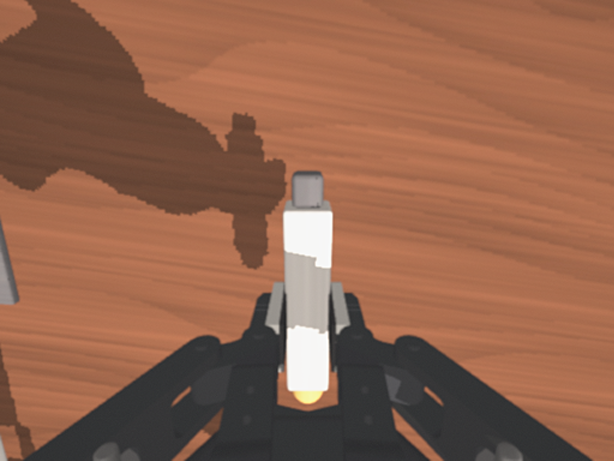

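>>> play_rows([
  {"translation": [0.0023, -0.02, -0.03], "spin": 0.25},
  {"translation": [0.0023, -0.043, 0], "spin": 0.25},
  {"translation": [0.0023, -0.043, 0], "spin": 0.25},
  {"translation": [0.0023, -0.043, 0], "spin": 0},
  {"translation": [0.0023, -0.043, 0], "spin": 0},
])

```text
time: 10.45
tool_pos: [0.5203, 0.1732, 0.1377]
tcp_rot: [0.139, -3.136, 0.002]
wrist_force: [1.1, -0.7, -3.2]
width: 0.212
```

>>> play_rows([
  {"translation": [0.0023, -0.043, 0], "spin": 0},
  {"translation": [0.0023, -0.043, 0], "spin": 0},
  {"translation": [0.0023, -0.043, 0], "spin": 0},
  {"translation": [0, 0, 0], "spin": 0},
  {"translation": [0, 0, 0], "spin": 0},
])

```text
time: 10.95
tool_pos: [0.525, 0.045, 0.138]
tcp_rot: [0.133, -3.136, -0.0]
wrist_force: [-0.0, 0.8, -2.9]
width: 0.216
```

```bash
python3 - <<'E'
from m import *
s,R=st(); im,C=snap("wrist","w5",s=1.2)
p=np.array(s["tool_pos"])
hsv=cv2.cvtColor(im,cv2.COLOR_BGR2HSV)
for dx in(.046,-.046,-.060): print(np.round(proj("",p+R@[dx,0,-.015],C)*1.2))
# teeth
m=cv2.inRange(hsv,(10,40,130),(28,255,255)); n,l,q,c=cv2.connectedComponentsWithStats(m)
for i in range(1,n):
    if 40<q[i,4]<3000: print(q[i,4],np.round(c[i]*1.2),np.round(ray("",*c[i],.024,C),4))
E
```

```text
t 10.95 p [0.525 0.045 0.138] x [-0.996 -0.085  0.002] y [-0.085  0.996  0.   ] F [-0.   0.8 -2.9] w 0.216 q6 [ 0.04  0.07  2.01  0.    1.06 -1.62]
[306. 217.]
[306. 396.]
[306. 417.]
1717 [32. 27.] [ 0.4001 -0.1526  0.024 ]
1221 [434.   8.] [0.3657 0.1167 0.024 ]
64 [597.   1.] [0.3525 0.2234 0.024 ]
53 [416.  24.] [0.376  0.1063 0.024 ]
1375 [196. 151.] [ 0.4729 -0.0437  0.024 ]
131 [ 14. 169.] [ 0.4988 -0.1838  0.024 ]
335 [ 95. 199.] [ 0.5174 -0.1243  0.024 ]
296 [273. 199.] [0.5053 0.0166 0.024 ]
187 [333. 199.] [0.5006 0.0637 0.024 ]
366 [151. 199.] [ 0.5136 -0.0803  0.024 ]
336 [212. 199.] [ 0.5093 -0.0315  0.024 ]
326 [112. 278.] [ 0.587  -0.1181  0.024 ]
383 [165. 278.] [ 0.5831 -0.0732  0.024 ]
349 [221. 278.] [ 0.579 -0.025  0.024]
223 [273. 278.] [0.5743 0.0201 0.024 ]
92 [334. 276.] [0.5686 0.0727 0.024 ]
590 [299. 396.] [0.7022 0.0526 0.024 ]
166 [207. 430.] [ 0.7563 -0.0389  0.024 ]
67 [ 61. 422.] [ 0.7572 -0.1877  0.024 ]
123 [412. 435.] [0.7438 0.1734 0.024 ]
748 [ 24. 441.] [ 0.7876 -0.2304  0.024 ]
46 [431. 455.] [0.7711 0.2    0.024 ]
```

View pics/w5.png

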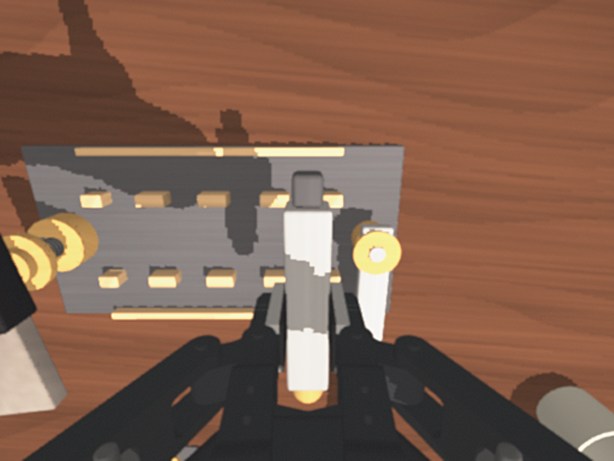

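The stake is held straight above the notch nearest the pivot, with its tang at (307,188) and its shank end at v≈208. That puts the stake's centre 4 mm towards the robot from the TCP. I'll place it now.

>>> play_rows([
  {"translation": [-0.006, 0, 0.02], "spin": 0},
  {"translation": [-0.006, 0, 0.03], "spin": 0},
  {"translation": [-0.0065, 0, 0.02], "spin": -0.05},
  {"translation": [0, 0, 0.01], "spin": 0},
  {"translation": [0, 0, 0], "spin": 0},
])

```text
time: 11.5
tool_pos: [0.5424, 0.0489, 0.0571]
tcp_rot: [0.147, -3.133, -0.0]
wrist_force: [-0.1, -0.1, -2.7]
width: 0.215
```

```bash
python3 - <<'E'
from m import *
s,R=st(); im,C=snap("wrist","w6",crop=(150,100,400,300),s=3)
E
```

```text
t 11.5 p [0.5424 0.0489 0.0571] x [-0.996 -0.094  0.005] y [-0.094  0.996  0.   ] F [-0.1 -0.1 -2.7] w 0.215 q6 [ 0.04  0.2   2.04  0.    0.91 -1.62]
```

View pics/w6.png

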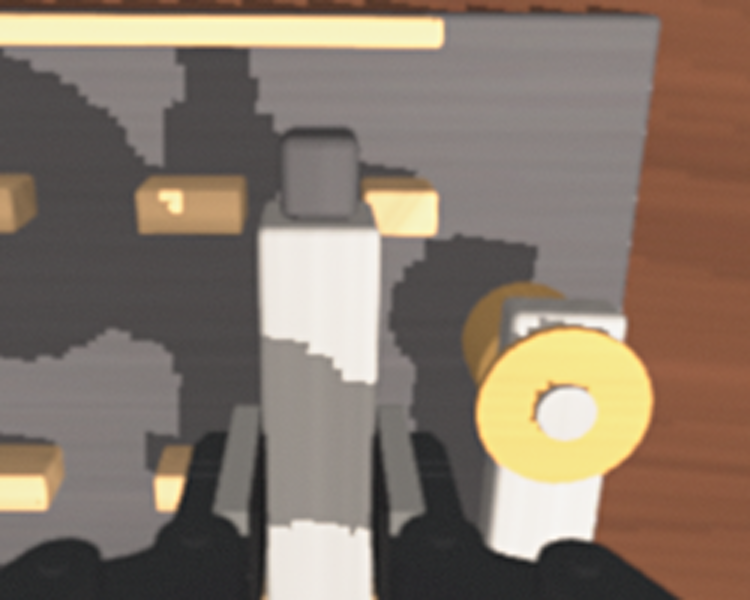

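The stake sits about 2 mm too far towards +y: the notch centre is at crop u≈311 and the stake at ≈320. I'll shift it −2 mm and lower it.

>>> play_rows([
  {"translation": [-0.001, -0.002, 0], "spin": 0},
  {"translation": [0, 0, 0], "spin": 0},
  {"translation": [0, 0, 0.012], "spin": 0},
  {"translation": [0, 0, 0.01], "spin": 0},
  {"translation": [0, 0, 0.008], "spin": 0},
])

```text
time: 12.05
tool_pos: [0.5449, 0.0458, 0.028]
tcp_rot: [0.144, -3.137, -0.0]
wrist_force: [-0.3, 0.1, -4.2]
width: 0.218
```

>>> play_rows([
  {"translation": [0, 0, 0.006], "spin": 0},
  {"translation": [0, 0, 0.004], "spin": 0},
  {"translation": [0, 0, 0.002], "spin": 0},
  {"translation": [0, 0, 0], "spin": 0},
  {"translation": [0, 0, 0], "spin": 0},
])

```text
time: 12.55
tool_pos: [0.546, 0.0459, 0.0175]
tcp_rot: [-0.145, 3.138, 0.0]
wrist_force: [0.5, -0.6, -3.2]
width: 0.216
```

>>> play_rows([
  {"translation": [0.001, 0, 0.002], "spin": 0},
  {"translation": [0.001, 0, 0.002], "spin": 0},
  {"translation": [0, 0, 0], "spin": 0},
  {"translation": [0, 0, 0], "spin": 0},
])

```text
time: 12.95
tool_pos: [0.5436, 0.0457, 0.0133]
tcp_rot: [0.145, -3.138, -0.0]
wrist_force: [-0.3, -0.8, -3.6]
width: 0.217
```

>>> play_rows([
  {"translation": [0, 0, 0], "spin": 0},
  {"translation": [0, 0, 0], "spin": 0},
  {"translation": [0, 0, 0], "spin": 0},
  {"translation": [0, 0, 0], "spin": 0},
  {"translation": [0, 0, 0], "spin": 0},
], jaw=-0.2)

```text
time: 13.45
tool_pos: [0.544, 0.0457, 0.0135]
tcp_rot: [-0.145, 3.138, -0.0]
wrist_force: [-0.4, 0.5, -0.6]
width: 0.402
```

>>> play_rows([
  {"translation": [0, 0, -0.015], "spin": 0},
  {"translation": [0, 0, -0.03], "spin": 0},
  {"translation": [0, 0, -0.045], "spin": 0},
  {"translation": [0, 0, -0.045], "spin": 0},
  {"translation": [0, 0, -0.04], "spin": 0},
])

```text
time: 13.95
tool_pos: [0.5441, 0.0457, 0.1919]
tcp_rot: [-0.145, 3.136, -0.0]
wrist_force: [2.1, 0.4, -0.2]
width: 0.4
```

```bash
python3 - <<'E'
from m import *
s,R=st(); im,C=snap("wrist","w7",s=1.2)
for p,a,b,an,c in stakes(im,C,z=.018): print("silver",np.round(p,4),"size",round(a,1),round(b,1),"ang",round(an,1),"px",np.round(c*1.2))
E
```

```text
t 13.95 p [0.5441 0.0457 0.1919] x [-0.996 -0.092 -0.002] y [-0.092  0.996 -0.   ] F [ 2.1  0.4 -0.2] w 0.4 q6 [ 0.04  0.05  1.93 -0.    1.16 -1.62]
silver [ 0.8542 -0.0709] size 30.4 61.7 ang -31.3 px [191. 437.]
silver [0.7222 0.3582] size 79.5 142.5 ang 39.7 px [556. 382.]
silver [0.7354 0.1129] size 20.9 89.8 ang 4.7 px [347. 374.]
silver [6.589e-01 2.000e-04] size 14.9 64.2 ang -6.3 px [256. 308.]
silver [ 0.684  -0.2439] size 113.9 125.9 ang 12.8 px [ 39. 310.]
silver [0.6189 0.11  ] size 31.2 126.6 ang 3.8 px [363. 276.]
silver [0.4692 0.0062] size 3.0 120.6 ang -84.7 px [270. 123.]
silver [ 0.5406 -0.0254] size 137.3 291.7 ang -83.5 px [244. 190.]
```

View pics/w7.png

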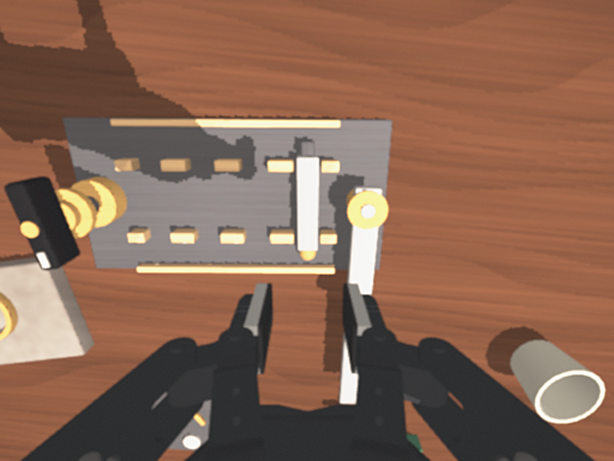

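Stake A lies flat in the pivot-end notch, with its shank from (308,155) to (308,250). Now stake B. I'll move above it and measure.

>>> play_rows([
  {"translation": [0.0082, -0.044, -0.005], "spin": 0},
  {"translation": [0.0082, -0.044, -0.005], "spin": 0},
  {"translation": [0.0082, -0.044, -0.005], "spin": 0},
  {"translation": [0.0082, -0.044, -0.005], "spin": 0},
  {"translation": [0.0082, -0.044, -0.005], "spin": 0},
], jaw=1)

```text
time: 14.5
tool_pos: [0.5228, -0.1788, 0.2147]
tcp_rot: [-0.145, 3.137, -0.001]
wrist_force: [1.0, 0.2, -0.4]
width: 1.001
```

>>> play_rows([
  {"translation": [0.0082, -0.044, -0.005], "spin": 0},
  {"translation": [0.0082, -0.042, 0], "spin": 0},
  {"translation": [0, 0, 0], "spin": 0},
  {"translation": [0, 0, 0], "spin": 0},
  {"translation": [0, 0, 0], "spin": 0},
])

```text
time: 15.0
tool_pos: [0.5147, -0.2634, 0.2185]
tcp_rot: [-0.145, 3.138, 0.001]
wrist_force: [0.3, -0.3, -0.3]
width: 0.996
```

```bash
cat >> m.py <<'E'
def dome(im,C,near,z=.01):
    hsv=cv2.cvtColor(im,cv2.COLOR_BGR2HSV); m=cv2.inRange(hsv,(14,130,130),(30,255,255)); n,l,q,c=cv2.connectedComponentsWithStats(m)
    r=[(np.hypot(*(ray("",*c[i],z,C)[:2]-near)),q[i,4],np.round(ray("",*c[i],z,C)[:2],4)) for i in range(1,n) if q[i,4]>15]
    return sorted(r,key=lambda a:a[0])[:2]
E
python3 - <<'E'
from m import *
s,R=st(); im,C=snap("wrist","w8",s=1.2)
for p,a,b,an,c in stakes(im,C,z=.01):
  if a<40 and b<130: print("silver",np.round(p,4),"size",round(a,1),round(b,1),"ang",round(an,1),"px",np.round(c*1.2),dome(im,C,p))
E
```

```text
t 15.0 p [ 0.5147 -0.2634  0.2185] x [-0.996 -0.092 -0.   ] y [-0.092  0.996  0.001] F [ 0.3 -0.3 -0.3] w 0.996 q6 [-0.52  0.09  1.83  0.    1.22 -2.18]
silver [ 0.6567 -0.0946] size 20.8 98.6 ang 31.7 px [433. 327.] [(np.float64(0.062401470118874945), np.int32(24), array([ 0.6015, -0.1236])), (np.float64(0.11022211213414719), np.int32(637), array([ 0.5661, -0.1574]))]
silver [ 0.6853 -0.4017] size 20.1 98.6 ang -21.5 px [181. 327.] [(np.float64(0.10630022737954753), np.int32(111), array([ 0.6778, -0.2957])), (np.float64(0.11799692212255378), np.int32(130), array([ 0.7306, -0.2928]))]
silver [ 0.5914 -0.1642] size 39.3 71.9 ang 8.9 px [383. 276.] [(np.float64(0.026139631379477377), np.int32(637), array([ 0.5661, -0.1574])), (np.float64(0.04181145198546924), np.int32(24), array([ 0.6015, -0.1236]))]
silver [ 0.4696 -0.2883] size 21.6 104.6 ang 9.0 px [286. 153.] [(np.float64(0.062077064565281316), np.int32(30), array([ 0.5311, -0.2797])), (np.float64(0.09959811182457035), np.int32(34), array([ 0.5226, -0.3726]))]
silver [ 0.4609 -0.37  ] size 24.7 104.4 ang -0.3 px [205. 136.] [(np.float64(0.06176453487459004), np.int32(34), array([ 0.5226, -0.3726])), (np.float64(0.11437877802757768), np.int32(30), array([ 0.5311, -0.2797]))]
```

Stake B has been knocked aside. It is now at about (0.477, −0.2875) at 9°, and C is at (0.468, −0.372) at 0°. I'll go for B.

>>> play_rows([
  {"translation": [0.02, -0.01, 0.03], "spin": -0.35},
  {"translation": [0.0197, -0.0105, 0.04], "spin": -0.4},
  {"translation": [0, 0, 0.045], "spin": 0},
  {"translation": [0, 0, 0.035], "spin": 0},
  {"translation": [0, 0, 0], "spin": 0},
], jaw=0.4)

```text
time: 15.55
tool_pos: [0.4732, -0.2846, 0.0627]
tcp_rot: [0.25, -3.122, -0.012]
wrist_force: [-1.1, 0.9, -0.6]
width: 0.701
```

```bash
python3 - <<'E'
from m import *
s,R=st(); im,C=snap("wrist","w9",s=1.2)
for p,a,b,an,c in stakes(im,C,z=.01):
  if a<30 and b<130: print("silver",np.round(p,4),"size",round(a,1),round(b,1),"ang",round(an,1),"px",np.round(c*1.2),dome(im,C,p)[0])
E
```

```text
t 15.55 p [ 0.4732 -0.2846  0.0627] x [-0.987 -0.159  0.009] y [-0.159  0.987  0.008] F [-1.1  0.9 -0.6] w 0.701 q6 [-0.59  0.21  2.01  0.    0.94 -2.32]
silver [ 0.5954 -0.1632] size 22.8 49.4 ang 12.6 px [440. 432.] (np.float64(0.039330687719652944), np.int32(339), array([ 0.6192, -0.1318]))
silver [ 0.4778 -0.1111] size 4.6 60.2 ang -84.7 px [569. 307.] (np.float64(0.14299369099058734), np.int32(339), array([ 0.6192, -0.1318]))
silver [ 0.5008 -0.2223] size 10.6 44.1 ang 27.8 px [393. 315.] (np.float64(0.14901455476274775), np.int32(339), array([ 0.6192, -0.1318]))
silver [ 0.5182 -0.3338] size 10.3 43.5 ang -10.1 px [221. 315.] (np.float64(0.2258478919849922), np.int32(339), array([ 0.6192, -0.1318]))
silver [ 0.4689 -0.2883] size 20.2 105.2 ang 8.9 px [301. 249.] (np.float64(0.2169348005996639), np.int32(339), array([ 0.6192, -0.1318]))
silver [ 0.4656 -0.3689] size 25.1 94.2 ang -0.3 px [167. 222.] (np.float64(0.28252481530698703), np.int32(339), array([ 0.6192, -0.1318]))
silver [ 0.3724 -0.3201] size 11.8 13.0 ang -33.6 px [269.  74.] (np.float64(0.3103657417927228), np.int32(339), array([ 0.6192, -0.1318]))
```

>>> play_rows([
  {"translation": [-0.002, -0.003, 0.02], "spin": 0},
  {"translation": [0, 0, 0.02], "spin": 0},
  {"translation": [0, 0, 0.01], "spin": 0},
  {"translation": [0, 0, 0.008], "spin": 0},
  {"translation": [0, 0, 0], "spin": 0},
])

```text
time: 16.1
tool_pos: [0.4803, -0.2913, 0.0106]
tcp_rot: [-0.249, 3.132, -0.0]
wrist_force: [-0.1, 0.0, 0.0]
width: 0.702
```

>>> play_rows([
  {"translation": [0, 0, 0], "spin": 0},
  {"translation": [0, 0, 0], "spin": 0},
])

```text
time: 16.3
tool_pos: [0.4808, -0.2921, 0.0114]
tcp_rot: [-0.248, 3.13, -0.002]
wrist_force: [0.5, -0.2, -0.2]
width: 0.7
```

>>> play_rows([
  {"translation": [0, 0, 0], "spin": 0},
  {"translation": [0, 0, 0], "spin": 0},
  {"translation": [0, 0, 0], "spin": 0},
  {"translation": [0, 0, 0], "spin": 0},
  {"translation": [0, 0, 0], "spin": 0},
], jaw=-1, force=60)

```text
time: 16.8
tool_pos: [0.48, -0.2913, 0.0108]
tcp_rot: [-0.247, 3.132, 0.001]
wrist_force: [-1.5, 2.0, 5.5]
width: 0.214
```

>>> play_rows([
  {"translation": [0, 0, 0], "spin": 0},
  {"translation": [0, 0, -0.02], "spin": 0},
  {"translation": [0, 0, -0.04], "spin": 0},
  {"translation": [0, 0, -0.045], "spin": 0},
  {"translation": [0, 0, -0.035], "spin": 0},
])

```text
time: 17.3
tool_pos: [0.4797, -0.2917, 0.1515]
tcp_rot: [0.248, -3.132, 0.001]
wrist_force: [1.5, -1.4, -3.4]
width: 0.21
```

```bash
cat >> m.py <<'E'
def held(f):
    s,R=st(); im,C=snap("wrist",f,s=1.2); p=np.array(s["tool_pos"]); hsv=cv2.cvtColor(im,cv2.COLOR_BGR2HSV)
    u,v=np.mean([proj("",p+R@[dx,0,-.015],C) for dx in(.03,.02)],0)
    col=hsv[:,int(u)-3:int(u)+4].mean(1); top=proj("",p+R@[.046,0,-.015],C)[1]
    # shank's near end: strong upward step in brightness near the predicted row
    g=cv2.cvtColor(im,cv2.COLOR_BGR2GRAY)[:,int(u)-5:int(u)+6].mean(1); a=int(top)-25; k=np.argmax(np.diff(g[a:a+50]))+a+1
    sc=(proj("",p+R@[.0,0,-.015],C)[1]-top)/.046
    print("near end row",k,"predicted",round(top,1),"stake centre is tool-x",round((top-k)/sc,4),"px around",np.round(g[k-4:k+4]))
E
python3 -c "
from m import *
held('w10')"
```

```text
t 17.3 p [ 0.4797 -0.2917  0.1515] x [-0.988 -0.157  0.   ] y [-0.157  0.988 -0.   ] F [ 1.5 -1.4 -3.4] w 0.21 q6 [-0.59  0.11  1.93 -0.    1.09 -2.32]
near end row 171 predicted 180.9 stake centre is tool-x 0.0056 px around [130. 126. 139. 165. 217. 242. 246. 247.]
```

>>> play_rows([
  {"translation": [-0.0158, 0.032, 0], "spin": 0},
  {"translation": [-0.0158, 0.032, 0], "spin": 0},
  {"translation": [-0.0158, 0.032, 0], "spin": 0},
  {"translation": [-0.0158, 0.032, 0], "spin": 0},
  {"translation": [-0.0158, 0.032, 0], "spin": 0},
])

```text
time: 17.85
tool_pos: [0.5322, -0.1198, 0.1489]
tcp_rot: [0.247, -3.13, -0.0]
wrist_force: [0.0, -0.1, -4.0]
width: 0.209
```

>>> play_rows([
  {"translation": [-0.0158, 0.032, 0], "spin": 0},
  {"translation": [-0.0155, 0.0317, 0], "spin": 0},
  {"translation": [0, 0, 0.03], "spin": 0.39},
  {"translation": [0, 0, 0.03], "spin": 0.39},
  {"translation": [0, 0, 0.02], "spin": 0},
])

```text
time: 18.35
tool_pos: [0.5515, -0.0525, 0.0669]
tcp_rot: [0.141, -3.134, -0.001]
wrist_force: [-0.8, -0.6, -4.4]
width: 0.212
```

>>> play_rows([
  {"translation": [0, 0, 0.01], "spin": 0},
  {"translation": [0, 0, 0], "spin": 0},
  {"translation": [0, 0, 0], "spin": 0},
])

```text
time: 18.65
tool_pos: [0.5541, -0.0536, 0.0605]
tcp_rot: [-0.14, 3.138, -0.0]
wrist_force: [0.0, 0.4, -2.9]
width: 0.209
```

```bash
python3 - <<'E'
from m import *
s,R=st(); im,C=snap("wrist","w11",crop=(150,100,400,300),s=3)
print(np.round((proj("",(.5485-.0359+.0,-.0539-.0032,.024),C)-[150,100])*3))
hsv=cv2.cvtColor(im,cv2.COLOR_BGR2HSV)
m=cv2.inRange(hsv,(10,40,110),(28,255,255)); n,l,q,c=cv2.connectedComponentsWithStats(m)
for i in range(1,n):
    if 100<q[i,4]<1500 and c[i,1]<230 and 100<c[i,0]<420: print(q[i],np.round((c[i]-[150,100])*3))
E
```

```text
t 18.65 p [ 0.5541 -0.0536  0.0605] x [-0.996 -0.089 -0.   ] y [-0.089  0.996 -0.   ] F [ 0.   0.4 -2.9] w 0.209 q6 [-0.14  0.21  2.01 -0.    0.92 -1.8 ]
[317. 194.]
[135 153  32  20 517] [  2. 187.]
[274 153  37  21 710] [426. 190.]
[200 154  36  19 656] [204. 189.]
[343 154  44  20 787] [644. 191.]
```

View pics/w11.png

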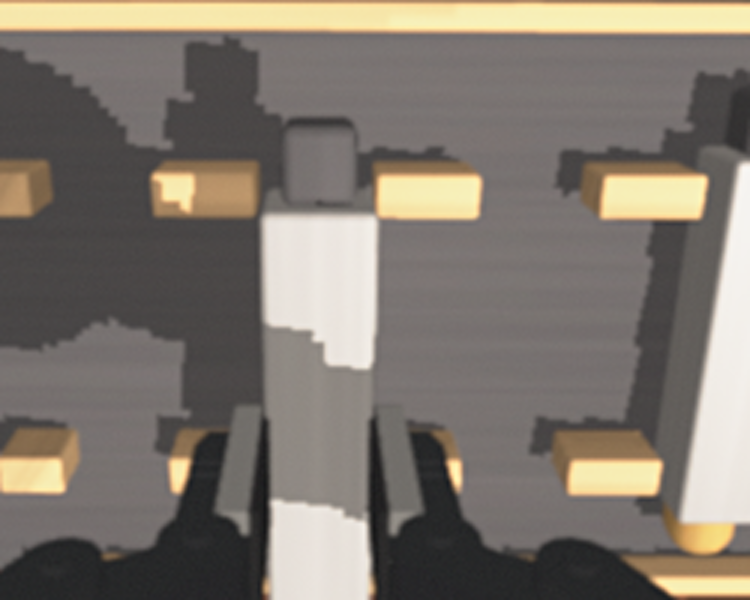

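Stake B is centred on its notch: the teeth edges are at 260 and 374, the stake at 262 to 378. I'll lower and release it.

>>> play_rows([
  {"translation": [0, 0, 0.014], "spin": 0},
  {"translation": [0, 0, 0.01], "spin": 0},
  {"translation": [0, 0, 0.008], "spin": 0},
  {"translation": [0, 0, 0.005], "spin": 0},
  {"translation": [0, 0, 0.003], "spin": 0},
])

```text
time: 19.2
tool_pos: [0.5531, -0.0532, 0.0193]
tcp_rot: [0.141, -3.137, -0.0]
wrist_force: [0.6, 0.2, -3.4]
width: 0.219
```

>>> play_rows([
  {"translation": [0, 0, 0.001], "spin": 0},
  {"translation": [0, 0, 0], "spin": 0},
  {"translation": [0, 0, 0], "spin": 0},
])

```text
time: 19.5
tool_pos: [0.5542, -0.0534, 0.0196]
tcp_rot: [-0.141, 3.138, -0.0]
wrist_force: [-0.1, -0.7, -2.8]
width: 0.211
```

>>> play_rows([
  {"translation": [0, 0, 0.001], "spin": 0},
  {"translation": [0, 0, 0], "spin": 0},
  {"translation": [0, 0, 0], "spin": 0},
])

```text
time: 19.8
tool_pos: [0.5543, -0.0534, 0.0189]
tcp_rot: [-0.141, 3.137, -0.0]
wrist_force: [-0.7, 0.6, -0.3]
width: 0.209
```

>>> play_rows([
  {"translation": [0, 0, 0], "spin": 0},
  {"translation": [0, 0, 0], "spin": 0},
  {"translation": [0, 0, 0], "spin": 0},
  {"translation": [0, 0, 0], "spin": 0},
  {"translation": [0, 0, 0], "spin": 0},
], jaw=-0.2)

```text
time: 20.3
tool_pos: [0.5538, -0.0533, 0.0184]
tcp_rot: [-0.141, 3.138, -0.0]
wrist_force: [0.1, 0.5, 0.2]
width: 0.401
```

>>> play_rows([
  {"translation": [0, 0, -0.02], "spin": 0},
  {"translation": [0, 0, -0.04], "spin": 0},
  {"translation": [0, 0, -0.045], "spin": 0},
  {"translation": [0, 0, -0.045], "spin": 0},
  {"translation": [0, 0, -0.045], "spin": 0},
])

```text
time: 20.8
tool_pos: [0.5533, -0.0533, 0.215]
tcp_rot: [0.141, -3.138, -0.0]
wrist_force: [0.6, -0.1, -0.5]
width: 0.404
```

```bash
python3 - <<'E'
from m import *
s,R=st(); im,C=snap("wrist","w12",s=1.2)
for p,a,b,an,c in stakes(im,C,z=.018,vmin=170):
  if a<60 and b<130: print("silver",np.round(p,4),"size",round(a,1),round(b,1),"ang",round(an,1),"px",np.round(c*1.2),dome(im,C,p)[0])
E
```

```text
t 20.8 p [ 0.5533 -0.0533  0.215 ] x [-0.996 -0.09   0.   ] y [-0.09   0.996  0.   ] F [ 0.6 -0.1 -0.5] w 0.404 q6 [-0.14  0.05  1.88 -0.    1.21 -1.8 ]
silver [0.6827 0.1168] size 24.7 49.0 ang 4.1 px [440. 325.] (np.float64(0.10762853890772783), np.int32(18), array([0.5987, 0.0495]))
silver [0.6019 0.1112] size 25.1 93.6 ang 4.0 px [454. 256.] (np.float64(0.06182883769619721), np.int32(18), array([0.5987, 0.0495]))
silver [ 0.5505 -0.053 ] size 20.5 91.7 ang 5.2 px [307. 199.] (np.float64(0.10856211836867999), np.int32(490), array([ 0.5546, -0.1615]))
silver [0.5403 0.0458] size 21.2 91.6 ang 5.4 px [404. 198.] (np.float64(0.04740955226388684), np.int32(155), array([0.5359, 0.093 ]))
```

>>> play_rows([
  {"translation": [0.0143, -0.0387, 0], "spin": 0},
  {"translation": [0.0143, -0.0387, 0], "spin": 0},
  {"translation": [0.0143, -0.0387, 0], "spin": 0},
  {"translation": [0.0143, -0.0387, 0], "spin": 0},
  {"translation": [0.0143, -0.0387, 0], "spin": 0},
], jaw=0.4)

```text
time: 21.35
tool_pos: [0.4992, -0.2538, 0.2132]
tcp_rot: [-0.141, 3.138, -0.0]
wrist_force: [1.1, 0.7, -0.2]
width: 0.696
```

>>> play_rows([
  {"translation": [0.0143, -0.0387, 0], "spin": 0},
  {"translation": [0.0143, -0.0387, 0], "spin": 0},
  {"translation": [0.0143, -0.0387, 0], "spin": 0},
  {"translation": [0, 0, 0.04], "spin": 0.5},
  {"translation": [0, 0, 0.04], "spin": 0.53},
])

```text
time: 21.85
tool_pos: [0.4682, -0.3747, 0.1341]
tcp_rot: [0.008, 3.138, -0.005]
wrist_force: [-0.7, -0.0, -0.9]
width: 0.699
```

>>> play_rows([
  {"translation": [0, 0, 0], "spin": 0},
  {"translation": [0, 0, 0], "spin": 0},
  {"translation": [0, 0, 0], "spin": 0},
])

```text
time: 22.15
tool_pos: [0.4689, -0.3727, 0.1356]
tcp_rot: [-0.002, 3.139, -0.004]
wrist_force: [0.5, 0.0, -0.3]
width: 0.698
```

```bash
python3 - <<'E'
from m import *
s,R=st(); im,C=snap("wrist","w13",s=1.2)
for p,a,b,an,c in stakes(im,C,z=.01):
  if a<30 and b<130: print("silver",np.round(p,4),"size",round(a,1),round(b,1),"ang",round(an,1),"px",np.round(c*1.2),dome(im,C,p)[0])
E
```

```text
t 22.15 p [ 0.4689 -0.3727  0.1356] x [-1.    -0.001 -0.003] y [-0.001  1.    -0.002] F [ 0.5  0.  -0.3] w 0.698 q6 [-0.71  0.2   1.87 -0.    1.07 -2.28]
silver [ 0.5545 -0.2936] size 15.5 61.8 ang 19.1 px [393. 315.] (np.float64(0.12761959695047262), np.int32(18), array([ 0.6816, -0.3048]))
silver [ 0.555  -0.4516] size 14.5 61.6 ang -19.3 px [221. 315.] (np.float64(0.19384881063598408), np.int32(18), array([ 0.6816, -0.3048]))
silver [ 0.46   -0.3721] size 20.6 105.2 ang -0.3 px [308. 211.] (np.float64(0.23161349771254233), np.int32(18), array([ 0.6816, -0.3048]))
```

A and B are seated at (0.540, 0.046) and (0.5505, −0.053), both aligned. Next I'll grasp C.

>>> play_rows([
  {"translation": [0.0024, 0, 0.04], "spin": 0},
  {"translation": [0, 0, 0.04], "spin": 0},
  {"translation": [0, 0, 0.03], "spin": 0},
  {"translation": [0, 0, 0.012], "spin": 0},
  {"translation": [0, 0, 0.008], "spin": 0},
])

```text
time: 22.7
tool_pos: [0.466, -0.3723, 0.0039]
tcp_rot: [-0.001, 3.141, -0.001]
wrist_force: [0.2, -0.1, 0.3]
width: 0.696
```

>>> play_rows([
  {"translation": [0, 0, 0], "spin": 0},
  {"translation": [0, 0, 0], "spin": 0},
  {"translation": [0, 0, 0], "spin": 0},
])

```text
time: 23.0
tool_pos: [0.4665, -0.3731, 0.0053]
tcp_rot: [0.0, 3.139, -0.004]
wrist_force: [-0.0, -0.7, 0.1]
width: 0.701
```

>>> play_rows([
  {"translation": [0, 0, 0], "spin": 0},
  {"translation": [0, 0, 0], "spin": 0},
  {"translation": [0, 0, 0], "spin": 0},
  {"translation": [0, 0, 0], "spin": 0},
  {"translation": [0, 0, 0], "spin": 0},
], jaw=-1, force=60)

```text
time: 23.5
tool_pos: [0.4655, -0.3724, 0.004]
tcp_rot: [0.0, 3.141, -0.001]
wrist_force: [-0.0, -0.2, 5.3]
width: 0.218
```

>>> play_rows([
  {"translation": [0, 0, 0], "spin": 0},
  {"translation": [0, 0, -0.02], "spin": 0},
  {"translation": [0, 0, -0.04], "spin": 0},
  {"translation": [0, 0, -0.045], "spin": 0},
  {"translation": [0, 0, -0.045], "spin": 0},
])

```text
time: 24.0
tool_pos: [0.4638, -0.3708, 0.1527]
tcp_rot: [-0.0, -3.139, -0.004]
wrist_force: [0.7, -0.8, -2.1]
width: 0.217
```

```bash
python3 -c "
from m import *
held('w14')"
```

```text
t 24.0 p [ 0.4638 -0.3708  0.1527] x [-1.     0.     0.003] y [0.    1.    0.003] F [ 0.7 -0.8 -2.1] w 0.217 q6 [-0.72  0.18  1.86  0.    1.11 -2.29]
near end row 185 predicted 181.0 stake centre is tool-x -0.0022 px around [126. 123. 143. 171. 223. 244. 247. 247.]
```

>>> play_rows([
  {"translation": [-0.0088, 0.041, 0], "spin": 0},
  {"translation": [-0.0088, 0.041, 0], "spin": 0},
  {"translation": [-0.0088, 0.041, 0], "spin": 0},
  {"translation": [-0.0088, 0.041, 0], "spin": 0},
  {"translation": [-0.0088, 0.041, 0], "spin": 0},
])

```text
time: 24.55
tool_pos: [0.5083, -0.165, 0.1518]
tcp_rot: [-0.001, -3.14, -0.001]
wrist_force: [0.0, -0.5, -2.8]
width: 0.216
```

>>> play_rows([
  {"translation": [-0.0088, 0.041, 0], "spin": 0},
  {"translation": [-0.0088, 0.041, 0], "spin": 0},
  {"translation": [-0.0088, 0.041, 0], "spin": 0},
  {"translation": [-0.0088, 0.04, 0], "spin": 0},
  {"translation": [0, 0, 0.02], "spin": -0.5},
])

```text
time: 25.05
tool_pos: [0.5471, 0.0007, 0.1349]
tcp_rot: [-0.076, 3.135, 0.003]
wrist_force: [0.3, -0.4, -1.8]
width: 0.219
```

>>> play_rows([
  {"translation": [0, 0, 0.03], "spin": -0.53},
  {"translation": [0, 0, 0.03], "spin": 0},
  {"translation": [0, 0, 0.014], "spin": 0},
  {"translation": [0, 0, 0], "spin": 0},
  {"translation": [0, 0, 0], "spin": 0},
])

```text
time: 25.55
tool_pos: [0.5445, -0.0041, 0.0593]
tcp_rot: [0.14, -3.138, -0.0]
wrist_force: [-0.0, -0.5, -2.7]
width: 0.22
```

```bash
python3 - <<'E'
from m import *
s,R=st(); im,C=snap("wrist","w15",crop=(150,100,400,300),s=3)
print(np.round((proj("",(.544-.0359,-.0041-.0032,.024),C)-[150,100])*3))
E
```

```text
t 25.55 p [ 0.5445 -0.0041  0.0593] x [-0.996 -0.089  0.   ] y [-0.089  0.996  0.   ] F [-0.  -0.5 -2.7] w 0.22 q6 [-0.05  0.19  2.04 -0.    0.91 -1.71]
[316. 218.]
```

View pics/w15.png

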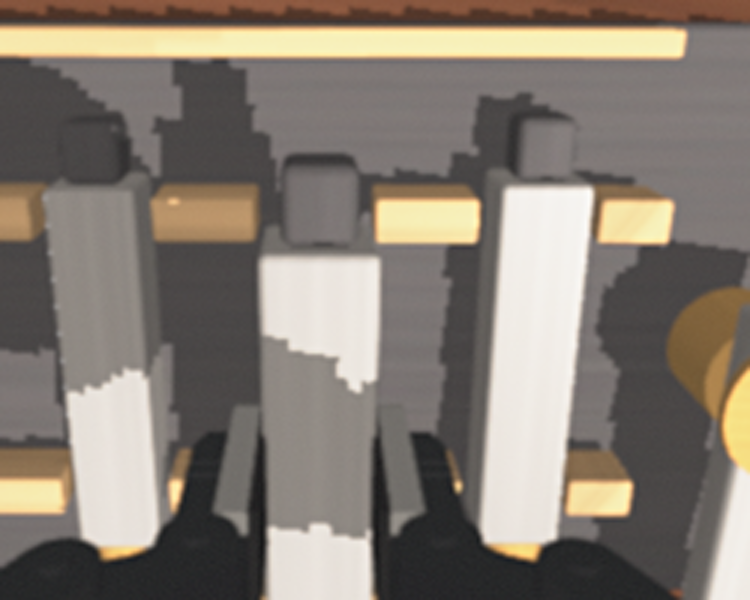

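C is centred (notch 259 to 373, stake 260 to 381), and A and B are visibly seated on either side. I'll lower it, release, lift and check.

>>> play_rows([
  {"translation": [0, -0.0005, 0.015], "spin": 0},
  {"translation": [0, 0, 0.012], "spin": 0},
  {"translation": [0, 0, 0.01], "spin": 0},
  {"translation": [0, 0, 0.006], "spin": 0},
  {"translation": [0, 0, 0.003], "spin": 0},
])

```text
time: 26.1
tool_pos: [0.5435, -0.0044, 0.012]
tcp_rot: [0.141, -3.136, -0.0]
wrist_force: [-3.9, -0.3, 6.7]
width: 0.215
```

>>> play_rows([
  {"translation": [0, 0, 0.001], "spin": 0},
  {"translation": [0, 0, 0], "spin": 0},
  {"translation": [0, 0, 0], "spin": 0},
])

```text
time: 26.4
tool_pos: [0.5449, -0.0044, 0.0126]
tcp_rot: [-0.141, 3.137, -0.0]
wrist_force: [0.6, 0.4, -2.8]
width: 0.219
```

>>> play_rows([
  {"translation": [0, 0, 0], "spin": 0},
  {"translation": [0, 0, 0], "spin": 0},
  {"translation": [0, 0, 0], "spin": 0},
  {"translation": [0, 0, 0], "spin": 0},
  {"translation": [0, 0, 0], "spin": 0},
], jaw=-0.3)

```text
time: 26.9
tool_pos: [0.5446, -0.0044, 0.0125]
tcp_rot: [-0.141, 3.138, -0.0]
wrist_force: [0.4, -1.1, -0.6]
width: 0.351
```

>>> play_rows([
  {"translation": [0, 0, -0.02], "spin": 0},
  {"translation": [0, 0, -0.04], "spin": 0},
  {"translation": [0, 0, -0.045], "spin": 0},
  {"translation": [0, 0, -0.045], "spin": 0},
  {"translation": [0, 0, -0.045], "spin": 0},
])

```text
time: 27.4
tool_pos: [0.544, -0.0044, 0.209]
tcp_rot: [0.141, -3.138, -0.0]
wrist_force: [1.2, -0.1, -0.1]
width: 0.349
```

```bash
python3 - <<'E'
from m import *
s,R=st(); im,C=snap("wrist","w16",s=1.2)
for p,a,b,an,c in stakes(im,C,z=.018,vmin=170):
  if a<60 and b<130: print("silver",np.round(p,4),"size",round(a,1),round(b,1),"ang",round(an,1),"px",np.round(c*1.2))
c=cal("top"); im=np.array(bot.read_camera("top")); cv2.imwrite("pics/t2_raw.png",im)
E
```

```text
t 27.4 p [ 0.544  -0.0044  0.209 ] x [-0.996 -0.09   0.   ] y [-0.09   0.996  0.   ] F [ 1.2 -0.1 -0.1] w 0.349 q6 [-0.05  0.03  1.91  0.    1.2  -1.71]
silver [ 0.6923 -0.2919] size 42.8 45.8 ang 7.7 px [ 42. 308.]
silver [0.603  0.1096] size 25.3 93.3 ang 3.9 px [408. 263.]
silver [ 0.546  -0.0038] size 20.3 91.2 ang 5.2 px [307. 205.]
silver [ 0.5504 -0.0529] size 20.6 91.2 ang 5.2 px [259. 206.]
silver [0.5402 0.0458] size 20.6 91.0 ang 5.3 px [357. 204.]
```

View pics/w16.png

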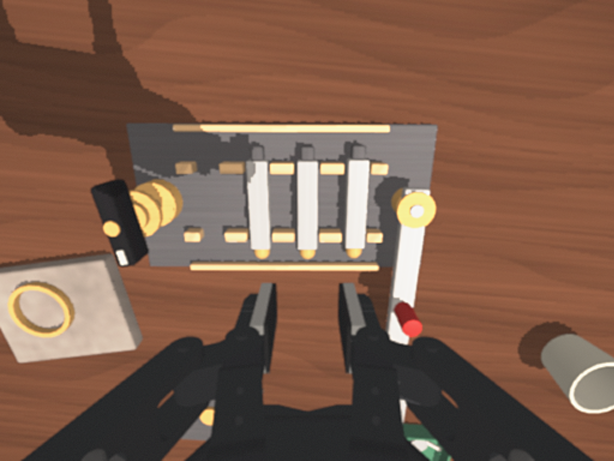

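All three stakes lie flat in their own notches: A (357,204), C (307,205) and B (259,206), all at about 5.2°. The handle is at (408,318). Now I'll grip it and swing the bar shut.

>>> play_rows([
  {"translation": [-0.0277, 0.0255, 0], "spin": 0},
  {"translation": [-0.0277, 0.0255, 0], "spin": 0},
  {"translation": [-0.0277, 0.0255, 0], "spin": 0},
  {"translation": [-0.0277, 0.0255, 0], "spin": 0},
  {"translation": [0, 0, 0], "spin": 0},
], jaw=1)

```text
time: 28.0
tool_pos: [0.6476, 0.1104, 0.2059]
tcp_rot: [-0.145, 3.138, 0.002]
wrist_force: [-0.3, -0.4, 0.6]
width: 1.003
```

>>> play_rows([
  {"translation": [0, 0, 0.045], "spin": 0},
  {"translation": [0, 0, 0.045], "spin": 0},
  {"translation": [0, 0, 0.04], "spin": 0},
  {"translation": [0, 0, 0.024], "spin": 0},
  {"translation": [0, 0, 0], "spin": 0},
])

```text
time: 28.5
tool_pos: [0.6403, 0.1059, 0.0473]
tcp_rot: [0.14, -3.127, 0.002]
wrist_force: [-0.7, 0.0, -0.6]
width: 1.002
```

>>> play_rows([
  {"translation": [0, 0, 0], "spin": 0},
  {"translation": [0, 0, 0], "spin": 0},
  {"translation": [0, 0, 0], "spin": 0},
  {"translation": [0, 0, 0], "spin": 0},
  {"translation": [0, 0, 0], "spin": 0},
], jaw=-1, force=30)

```text
time: 29.0
tool_pos: [0.6467, 0.1072, 0.055]
tcp_rot: [-0.141, 3.136, 0.0]
wrist_force: [-0.4, -0.0, 4.3]
width: 0.217
```

```bash
python3 - <<'E'
from h import *
s,R=st(); p=np.array(s["tool_pos"][:2])
d=p-[.5345,.101]; th0=np.arctan2(d[0],-d[1]); print("th0",th0,"r",np.hypot(*d))
th=np.linspace(th0,.05,21); P=.11*np.c_[np.sin(th),-np.cos(th),0*th]
for d in np.diff(P,axis=0): print(np.round(R.T@d,4).tolist())
E
```

```text
t 29.0 p [0.6467 0.1072 0.055 ] x [-0.996 -0.09  -0.003] y [-0.09   0.996 -0.   ] F [-0.4 -0.   4.3] w 0.217 q6 [ 0.13  0.38  1.8  -0.    0.96 -1.53]
th0 1.6257953799618314 r 0.11239202440830032
[0.0006, -0.0086, -0.0]
[0.0013, -0.0086, -0.0]
[0.002, -0.0084, -0.0]
[0.0026, -0.0083, -0.0]
[0.0033, -0.008, -0.0]
[0.0039, -0.0077, -0.0]
[0.0045, -0.0074, -0.0]
[0.0051, -0.007, -0.0]
[0.0056, -0.0066, -0.0]
[0.0061, -0.0061, -0.0]
[0.0066, -0.0056, -0.0]
[0.007, -0.0051, -0.0]
[0.0074, -0.0045, -0.0]
[0.0077, -0.0039, -0.0]
[0.008, -0.0033, -0.0]
[0.0082, -0.0027, -0.0]
[0.0084, -0.002, -0.0]
[0.0086, -0.0014, -0.0]
[0.0086, -0.0007, -0.0]
[0.0087, 0.0, -0.0]
```

>>> play_rows([
  {"translation": [0.0006, -0.0086, 0], "spin": 0},
  {"translation": [0.0013, -0.0086, 0], "spin": 0},
  {"translation": [0.002, -0.0084, 0], "spin": 0},
  {"translation": [0.0026, -0.0083, 0], "spin": 0},
  {"translation": [0.0033, -0.008, 0], "spin": 0},
])

```text
time: 29.5
tool_pos: [0.6432, 0.064, 0.0551]
tcp_rot: [-0.139, 3.131, 0.001]
wrist_force: [5.4, 1.6, 5.0]
width: 0.223
```

>>> play_rows([
  {"translation": [0.0039, -0.0077, 0], "spin": 0},
  {"translation": [0.0045, -0.0074, 0], "spin": 0},
  {"translation": [0.0051, -0.007, 0], "spin": 0},
  {"translation": [0.0056, -0.0066, 0], "spin": 0},
  {"translation": [0.0061, -0.0061, 0], "spin": 0},
])

```text
time: 30.0
tool_pos: [0.6192, 0.027, 0.0549]
tcp_rot: [-0.139, 3.135, 0.001]
wrist_force: [4.2, 4.1, 6.9]
width: 0.225
```

>>> play_rows([
  {"translation": [0.0066, -0.0056, 0], "spin": 0},
  {"translation": [0.007, -0.0051, 0], "spin": 0},
  {"translation": [0.0074, -0.0045, 0], "spin": 0},
  {"translation": [0.0077, -0.0039, 0], "spin": 0},
  {"translation": [0.008, -0.0033, 0], "spin": 0},
])

```text
time: 30.5
tool_pos: [0.5842, 0.0017, 0.0548]
tcp_rot: [-0.14, 3.135, 0.001]
wrist_force: [2.4, 3.8, 7.5]
width: 0.221
```

>>> play_rows([
  {"translation": [0.0082, -0.0027, 0], "spin": 0},
  {"translation": [0.0084, -0.002, 0], "spin": 0},
  {"translation": [0.0086, -0.0014, 0], "spin": 0},
  {"translation": [0.006, -0.0005, 0], "spin": 0},
  {"translation": [0.004, 0, 0], "spin": 0},
])

```text
time: 31.0
tool_pos: [0.55, -0.0091, 0.0547]
tcp_rot: [-0.141, 3.134, -0.003]
wrist_force: [3.7, -2.1, 5.2]
width: 0.219
```

```bash
python3 - <<'E'
from h import *
s,R=st(); p=np.array(s["tool_pos"][:2])
d=p-[.5345,.101]; print("bar est",np.arctan2(d[0],-d[1])-.09)
E
```

```text
t 31.0 p [ 0.55   -0.0091  0.0547] x [-0.996 -0.089 -0.004] y [-0.089  0.996 -0.002] F [ 3.7 -2.1  5.2] w 0.219 q6 [-0.06  0.2   2.03 -0.    0.9  -1.72]
bar est 0.050206246696408025
```

>>> play_rows([
  {"translation": [0.002, 0, 0], "spin": 0},
  {"translation": [0.002, 0, 0], "spin": 0},
  {"translation": [0.002, 0, 0], "spin": 0},
  {"translation": [0, 0, 0], "spin": 0},
  {"translation": [0, 0, 0], "spin": 0},
])

```text
time: 31.5
tool_pos: [0.5441, -0.01, 0.0547]
tcp_rot: [-0.141, 3.135, -0.004]
wrist_force: [2.2, -3.1, 8.2]
width: 0.221
```

>>> play_rows([
  {"translation": [0.002, 0, 0], "spin": 0},
  {"translation": [0.001, 0, 0], "spin": 0},
  {"translation": [0.001, 0, 0], "spin": 0},
  {"translation": [0, 0, 0], "spin": 0},
  {"translation": [0, 0, 0], "spin": 0},
])

```text
time: 32.0
tool_pos: [0.5406, -0.0104, 0.0547]
tcp_rot: [-0.14, 3.134, -0.004]
wrist_force: [3.2, -3.2, 6.4]
width: 0.221
```

>>> play_rows([
  {"translation": [0.002, 0, 0], "spin": 0},
  {"translation": [0.002, 0, 0], "spin": 0},
  {"translation": [0.001, 0, 0], "spin": 0},
  {"translation": [0, 0, 0], "spin": 0},
  {"translation": [0, 0, 0], "spin": 0},
])

```text
time: 32.5
tool_pos: [0.539, -0.0106, 0.0548]
tcp_rot: [-0.141, 3.127, -0.004]
wrist_force: [13.2, -3.0, -3.7]
width: 0.223
```

```bash
python3 - <<'E'
from m import *
s,R=st(); im,C=snap("wrist","w17",s=1.2)
E
```

```text
t 32.5 p [ 0.539  -0.0106  0.0548] x [-0.996 -0.09  -0.011] y [-0.09   0.996 -0.003] F [13.2 -3.  -3.7] w 0.223 q6 [-0.07  0.18  2.06 -0.    0.89 -1.73]
```

View pics/w17.png

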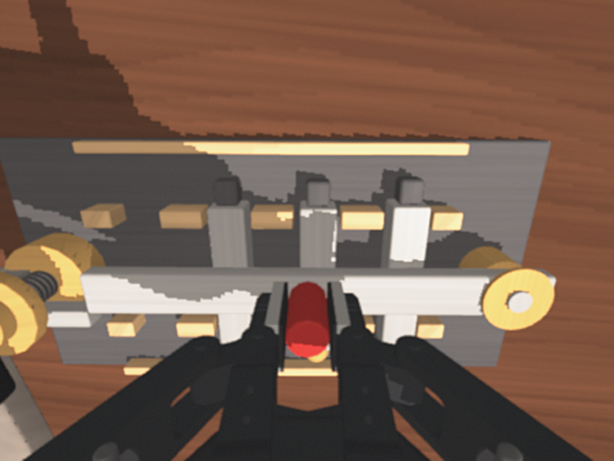

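The bar lies level across all three stakes, and the force rose to 13 N, so it is at its stop. I'll release, lift and go above the knob.

>>> play_rows([
  {"translation": [-0.001, 0, 0], "spin": 0},
  {"translation": [0, 0, 0], "spin": 0},
  {"translation": [0, 0, 0], "spin": 0},
  {"translation": [0, 0, 0], "spin": 0},
  {"translation": [0, 0, 0], "spin": 0},
], jaw=0.5)

```text
time: 33.05
tool_pos: [0.534, -0.009, 0.0528]
tcp_rot: [0.141, -3.137, -0.0]
wrist_force: [0.2, 0.4, 0.3]
width: 0.752
```

>>> play_rows([
  {"translation": [0, 0, -0.02], "spin": 0},
  {"translation": [0, 0, -0.04], "spin": 0},
  {"translation": [0, 0, -0.045], "spin": 0},
  {"translation": [0, 0, -0.045], "spin": 0},
  {"translation": [0, 0, -0.03], "spin": 0},
])

```text
time: 33.55
tool_pos: [0.5357, -0.009, 0.2371]
tcp_rot: [-0.141, 3.134, -0.001]
wrist_force: [1.0, -0.6, 0.7]
width: 0.75
```

>>> play_rows([
  {"translation": [0, -0.037, 0], "spin": 0},
  {"translation": [0, -0.037, 0], "spin": 0},
  {"translation": [-0.002, -0.037, 0], "spin": 0},
  {"translation": [-0.002, -0.037, 0], "spin": 0},
  {"translation": [0, 0, 0], "spin": 0},
])

```text
time: 34.05
tool_pos: [0.552, -0.1599, 0.2332]
tcp_rot: [0.135, -3.139, 0.003]
wrist_force: [-0.1, 0.3, -0.5]
width: 0.752
```

```bash
cat >> m.py <<'E'
def knob(im,C,z=.103,ctr=(.557,-.158)):
    hsv=cv2.cvtColor(im,cv2.COLOR_BGR2HSV)
    u0,v0=proj("",(*ctr,z),C)
    m=((hsv[...,2]<60)).astype(np.uint8); n,l,q,c=cv2.connectedComponentsWithStats(m)
    for i in range(1,n):
        if q[i,4]>150 and np.hypot(*(c[i]-[u0,v0]))<60:
            ys,xs=np.nonzero(l==i); w=np.array([ray("",u,v,z,C)[:2] for u,v in zip(xs,ys)],np.float32)
            (x,y),(a,b),an=cv2.minAreaRect(w*1000); bx=cv2.boxPoints(((x,y),(a,b),an)); e=bx[1]-bx[0]; g=bx[2]-bx[1]; L=e if np.hypot(*e)>np.hypot(*g) else g
            print("black",q[i,4],"px",np.round(c[i]),"ctr",round(x,1),round(y,1),"size",round(a,1),round(b,1),"ang",np.round(np.degrees(np.arctan2(L[1],L[0])),1))
E
python3 - <<'E'
from m import *
s,R=st(); im,C=snap("wrist","w18",crop=(120,60,400,270),s=2.8)
print((proj("",(.557,-.158,.103),C)-[120,60])*2.8); knob(im,C)
im,C=load("w16"); print("w16"); knob(im,C)
E
```

```text
t 34.05 p [ 0.552  -0.1599  0.2332] x [-0.996 -0.086  0.   ] y [-0.086  0.996 -0.002] F [-0.1  0.3 -0.5] w 0.752 q6 [-0.32  0.07  1.82 -0.    1.25 -1.98]
[384.22023717 357.5067575 ]
black 194 px [251. 164.] ctr 535.8 -164.2 size 33.8 13.3 ang 13.8
w16
black 1609 px [100. 181.] ctr 553.2 -150.5 size 69.3 27.8 ang 14.0
```

View pics/w18.png

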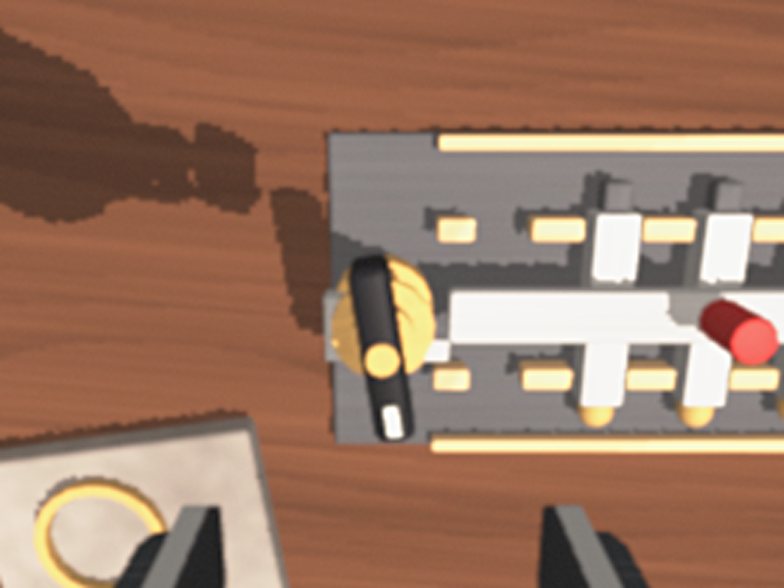

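The knob's brass cap is at (382,360), where predicted, so the axis is about (0.5575, −0.1585). The grip bar runs at about 14° in world, which makes knob ≈ −0.16. I'll turn the tool half round so the last joint has room, then grip.

>>> play_rows([
  {"translation": [0, 0, 0], "spin": 1},
  {"translation": [0, 0, 0], "spin": 1},
  {"translation": [0, 0, 0], "spin": 1},
  {"translation": [0, 0, 0], "spin": 1},
  {"translation": [0, 0, 0], "spin": 1},
])

```text
time: 34.6
tool_pos: [0.5516, -0.1545, 0.2331]
tcp_rot: [-0.545, -3.093, -0.001]
wrist_force: [0.9, 0.4, 0.6]
width: 0.753
```

>>> play_rows([
  {"translation": [0, 0, 0], "spin": 1},
  {"translation": [0, 0, 0], "spin": 1},
  {"translation": [0, 0, 0], "spin": 1},
  {"translation": [0, 0, 0], "spin": 1},
  {"translation": [0, 0, 0], "spin": 1},
])

```text
time: 35.1
tool_pos: [0.5516, -0.1545, 0.2331]
tcp_rot: [-1.202, -2.902, -0.001]
wrist_force: [-0.6, 0.2, -0.8]
width: 0.753
```

>>> play_rows([
  {"translation": [0, 0, 0], "spin": 1},
  {"translation": [0, 0, 0], "spin": 1},
  {"translation": [0, 0, 0], "spin": 1},
  {"translation": [0, 0, 0], "spin": 1},
  {"translation": [0, 0, 0], "spin": 1},
])

```text
time: 35.6
tool_pos: [0.5516, -0.1545, 0.2331]
tcp_rot: [-1.801, -2.573, -0.0]
wrist_force: [0.1, 1.1, 0.6]
width: 0.751
```

>>> play_rows([
  {"translation": [0, 0, 0], "spin": 1},
  {"translation": [0, 0, 0], "spin": 1},
  {"translation": [0, 0, 0], "spin": 1},
  {"translation": [0, 0, 0], "spin": 1},
  {"translation": [0, 0, 0], "spin": 1},
])

```text
time: 36.1
tool_pos: [0.5516, -0.1545, 0.2331]
tcp_rot: [-2.315, -2.122, -0.0]
wrist_force: [-0.8, 0.8, 0.3]
width: 0.75
```

>>> play_rows([
  {"translation": [0, 0, 0], "spin": 1},
  {"translation": [0, 0, 0], "spin": 1},
  {"translation": [0, 0, 0], "spin": 1},
  {"translation": [0, 0, 0], "spin": 1},
  {"translation": [0, 0, 0], "spin": 1},
])

```text
time: 36.6
tool_pos: [0.5516, -0.1545, 0.233]
tcp_rot: [-2.72, -1.57, 0.0]
wrist_force: [-0.8, -0.2, 0.0]
width: 0.746
```

>>> play_rows([
  {"translation": [0, 0, 0], "spin": 1},
  {"translation": [0, 0, 0], "spin": 1},
  {"translation": [0, 0, 0], "spin": 1},
  {"translation": [0, 0, 0], "spin": 1},
  {"translation": [0, 0, 0], "spin": 1},
])

```text
time: 37.1
tool_pos: [0.5515, -0.1545, 0.233]
tcp_rot: [-2.995, -0.945, 0.001]
wrist_force: [-0.5, 0.6, 0.7]
width: 0.75
```

>>> play_rows([
  {"translation": [0, 0, 0], "spin": 1},
  {"translation": [0, 0, 0], "spin": 1},
  {"translation": [0, 0, 0], "spin": 1},
  {"translation": [0, 0, 0], "spin": 1},
  {"translation": [0, 0, 0], "spin": 0.2},
])

```text
time: 37.6
tool_pos: [0.5516, -0.1547, 0.2331]
tcp_rot: [-3.117, -0.387, 0.001]
wrist_force: [0.6, 0.0, -0.7]
width: 0.751
```

>>> play_rows([
  {"translation": [0, 0, 0], "spin": 0},
  {"translation": [0, 0, 0], "spin": 0},
])

```text
time: 37.8
tool_pos: [0.5518, -0.1555, 0.2332]
tcp_rot: [-3.117, -0.39, 0.0]
wrist_force: [-0.3, 0.5, 0.1]
width: 0.749
```

```bash
python3 - <<'E'
from m import *
s,R=st(); print("yaw y",np.degrees(np.arctan2(R[1,1],R[0,1])))
print("to knob, tool axes",np.round(R.T@(np.array([.5575,-.1585,.071])-s["tool_pos"]),4))
im,C=snap("wrist","w19",crop=(120,60,400,270),s=2.8)
print("predicted axis",np.round(proj("",(.5575,-.1585,.103),C),1))
hsv=cv2.cvtColor(im,cv2.COLOR_BGR2HSV); m=cv2.inRange(hsv,(12,120,150),(30,255,255)); n,l,q,c=cv2.connectedComponentsWithStats(m)
for i in range(1,n):
    if q[i,4]>40: print("brass",q[i],np.round(c[i],1),np.round(ray("",*c[i],.104,C)[:2],4))
knob(im,C)
E
```

```text
t 37.8 p [ 0.5518 -0.1555  0.2332] x [ 0.969  0.246 -0.   ] y [ 0.246 -0.969 -0.   ] F [-0.3  0.5  0.1] w 0.749 q6 [-0.32  0.07  1.82  0.    1.25  1.  ]
yaw y -75.74861669936672
to knob, tool axes [0.0048 0.0044 0.1622]
predicted axis [260.3 179. ]
brass [371  50  56  61 600] [397.8  78.4] [ 0.6813 -0.2559]
brass [93 86 14 12 94] [100.7  91. ] [0.6033 0.0061]
brass [135  92  14  12  90] [142.6  97. ] [ 0.6077 -0.0321]
brass [176  98  13  12  86] [183.2 103.9] [ 0.611  -0.0698]
brass [ 31 114  32  32 145] [ 50.  123.9] [0.5612 0.0513]
brass [ 30 137  18  11  50] [ 38.3 143. ] [0.5396 0.0622]
brass [242 153  13  33 154] [249.  167.2] [ 0.567  -0.1443]
brass [269 154  10  30 214] [272.9 168.9] [ 0.5713 -0.1681]
brass [255 173  13  13  65] [261.  178.8] [ 0.5582 -0.1591]
black 258 px [262. 157.] ctr 578.8 -154.2 size 32.6 13.0 ang 14.2
black 288 px [261. 196.] ctr 540.1 -163.9 size 25.7 12.8 ang 14.3
```

The two views agree: axis (0.558, −0.159), grip bar at 14.2°. Descending to grip the knob.

>>> play_rows([
  {"translation": [0.0026, 0.0025, 0.04], "spin": 0},
  {"translation": [0.0026, 0.0025, 0.045], "spin": 0},
  {"translation": [0, 0, 0.04], "spin": 0},
  {"translation": [0, 0, 0.02], "spin": 0},
  {"translation": [0, 0, 0.016], "spin": 0},
])

```text
time: 38.35
tool_pos: [0.5569, -0.1592, 0.0699]
tcp_rot: [-3.116, -0.387, 0.004]
wrist_force: [0.2, -1.3, 0.8]
width: 0.75
```

>>> play_rows([
  {"translation": [0, 0, 0], "spin": 0},
  {"translation": [0, 0, 0], "spin": 0},
  {"translation": [0, 0, 0], "spin": 0},
])

```text
time: 38.65
tool_pos: [0.5599, -0.1602, 0.0743]
tcp_rot: [3.116, 0.387, 0.005]
wrist_force: [-0.5, -0.6, 0.9]
width: 0.748
```

>>> play_rows([
  {"translation": [0, 0, 0], "spin": 0},
  {"translation": [0, 0, 0], "spin": 0},
  {"translation": [0, 0, 0], "spin": 0},
  {"translation": [0, 0, 0], "spin": 0},
  {"translation": [0, 0, 0], "spin": 0},
], jaw=-1, force=50)

```text
time: 39.15
tool_pos: [0.5585, -0.1595, 0.0729]
tcp_rot: [-3.118, -0.386, -0.001]
wrist_force: [-0.7, 2.2, 3.7]
width: 0.183
```

The knob is gripped (width 15.6 mm). Turning it anticlockwise 70°.

>>> play_rows([
  {"translation": [0, 0, 0], "spin": -1},
  {"translation": [0, 0, 0], "spin": -1},
  {"translation": [0, 0, 0], "spin": -1},
  {"translation": [0, 0, 0], "spin": -1},
  {"translation": [0, 0, 0], "spin": -1},
])

```text
time: 39.65
tool_pos: [0.5585, -0.1593, 0.0729]
tcp_rot: [-2.958, -1.057, -0.001]
wrist_force: [-0.7, 2.3, 4.2]
width: 0.18
```

>>> play_rows([
  {"translation": [0, 0, 0], "spin": -1},
  {"translation": [0, 0, 0], "spin": -1},
  {"translation": [0, 0, 0], "spin": -1},
  {"translation": [0, 0, 0], "spin": -1},
  {"translation": [0, 0, 0], "spin": -1},
])

```text
time: 40.15
tool_pos: [0.5581, -0.159, 0.0717]
tcp_rot: [-2.659, -1.672, -0.001]
wrist_force: [2.7, 2.6, -4.9]
width: 0.176
```

>>> play_rows([
  {"translation": [0, 0, 0], "spin": -1},
  {"translation": [0, 0, 0], "spin": -1},
  {"translation": [0, 0, 0], "spin": -1},
  {"translation": [0, 0, 0], "spin": -1},
  {"translation": [0, 0, 0], "spin": 0},
])

```text
time: 40.65
tool_pos: [0.5579, -0.1589, 0.0711]
tcp_rot: [-2.331, -2.104, -0.0]
wrist_force: [3.0, 3.0, -5.8]
width: 0.177
```

```bash
python3 - <<'E'
from m import *
s,R=st(); print("yaw y",np.degrees(np.arctan2(R[1,1],R[0,1])),np.round(s["torque"],2))
E
```

```text
t 40.65 p [ 0.5579 -0.1589  0.0711] x [0.102 0.995 0.001] y [ 0.995 -0.102 -0.001] F [ 3.   3.  -5.8] w 0.177 q6 [-0.32  0.24  1.95  0.    0.95 -0.22]
yaw y -5.856651804173237 [ 0.45 -0.5   0.04]
```

Fz changed by about −9 N, so the gripper is now carrying the spring and the knob is past the thread start. I'll let go so it drops in.

>>> play_rows([
  {"translation": [0, 0, 0], "spin": 0},
  {"translation": [0, 0, 0], "spin": 0},
  {"translation": [0, 0, 0], "spin": 0},
  {"translation": [0, 0, 0], "spin": 0},
  {"translation": [0, 0, 0], "spin": 0},
], jaw=0.2)

```text
time: 41.15
tool_pos: [0.5583, -0.1599, 0.0726]
tcp_rot: [2.332, 2.104, 0.0]
wrist_force: [0.2, -0.2, -0.5]
width: 0.596
```

```bash
python3 - <<'E'
from m import *
s,R=st(); im,C=snap("wrist","w20",s=1.5)
for z in(.104,.0945): print(z,np.round(proj("",(.558,-.159,z),C),1))
hsv=cv2.cvtColor(im,cv2.COLOR_BGR2HSV); m=cv2.inRange(hsv,(12,120,110),(30,255,255)); n,l,q,c=cv2.connectedComponentsWithStats(m)
for i in range(1,n):
    if q[i,4]>30: print("brass",q[i],np.round(c[i],1))
E
```

```text
t 41.15 p [ 0.5583 -0.1599  0.0726] x [ 0.103  0.995 -0.   ] y [ 0.995 -0.103  0.   ] F [ 0.2 -0.2 -0.5] w 0.596 q6 [-0.32  0.24  1.95 -0.    0.95 -0.22]
0.104 [254.8 281.8]
0.0945 [254.8 270.1]
brass [299  32  21  30 378] [309.4  46.3]
brass [97 42 16 46 46] [104.5  64.5]
brass [132 146  23  53  57] [141.5 173.8]
brass [ 222  183   40   77 1055] [234.3 221. ]
brass [269 203  21  57 793] [277.4 231.3]
brass [243 259  25  22 413] [254.4 269.5]
brass [418 306  46  42 550] [445.4 321.4]
```

View pics/w20.png

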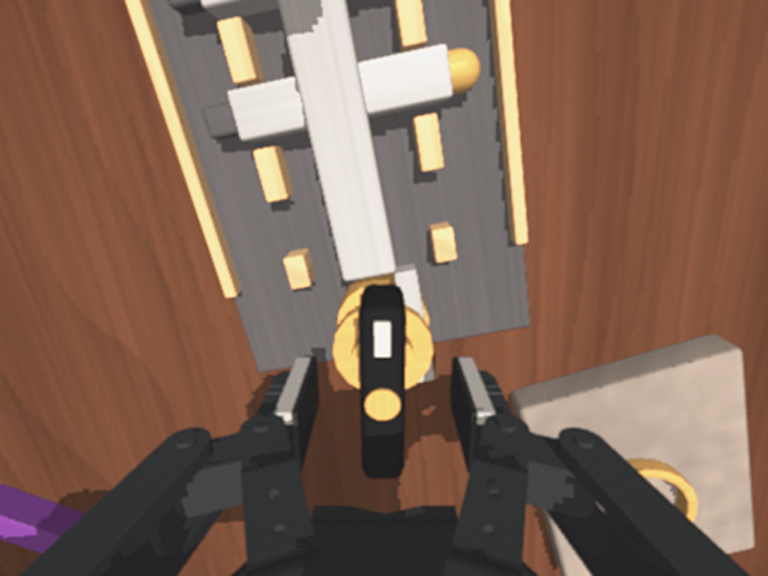

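The cap is at row 269.5, matching the dropped height (270.1 predicted against 281.8 if it were still up), so the knob has clicked in. I'll lower, regrip and turn clockwise.

>>> play_rows([
  {"translation": [0, 0, 0.003], "spin": 0},
  {"translation": [0, 0, 0.003], "spin": 0},
  {"translation": [0, 0, 0.003], "spin": 0},
  {"translation": [0, 0, 0], "spin": 0},
  {"translation": [0, 0, 0], "spin": 0},
])

```text
time: 41.7
tool_pos: [0.558, -0.1596, 0.063]
tcp_rot: [-2.332, -2.105, 0.0]
wrist_force: [0.1, -0.2, 0.5]
width: 0.598
```

>>> play_rows([
  {"translation": [0, 0, 0], "spin": 0},
  {"translation": [0, 0, 0], "spin": 0},
  {"translation": [0, 0, 0], "spin": 0},
  {"translation": [0, 0, 0], "spin": 0},
  {"translation": [0, 0, 0], "spin": 0},
], jaw=-1, force=40)

```text
time: 42.2
tool_pos: [0.558, -0.1597, 0.0636]
tcp_rot: [-2.332, -2.105, 0.0]
wrist_force: [-2.2, -0.5, 3.2]
width: 0.182
```

>>> play_rows([
  {"translation": [0, 0, 0.0001], "spin": 1},
  {"translation": [0, 0, 0.0001], "spin": 1},
  {"translation": [0, 0, 0.0001], "spin": 1},
  {"translation": [0, 0, 0.0001], "spin": 1},
  {"translation": [0, 0, 0.0001], "spin": 1},
])

```text
time: 42.7
tool_pos: [0.5579, -0.1597, 0.063]
tcp_rot: [-2.735, -1.546, 0.001]
wrist_force: [-3.6, 1.2, 4.3]
width: 0.178
```

>>> play_rows([
  {"translation": [0, 0, 0.0001], "spin": 1},
  {"translation": [0, 0, 0.0001], "spin": 1},
  {"translation": [0, 0, 0.0001], "spin": 1},
  {"translation": [0, 0, 0.0001], "spin": 1},
  {"translation": [0, 0, 0.0001], "spin": 1},
])

```text
time: 43.2
tool_pos: [0.5578, -0.1597, 0.0625]
tcp_rot: [-3.005, -0.917, 0.001]
wrist_force: [-3.3, 0.4, 3.8]
width: 0.179
```

>>> play_rows([
  {"translation": [0, 0, 0.0001], "spin": 1},
  {"translation": [0, 0, 0.0001], "spin": 1},
  {"translation": [0, 0, 0.0001], "spin": 1},
  {"translation": [0, 0, 0.0001], "spin": 1},
  {"translation": [0, 0, 0.0001], "spin": 1},
])

```text
time: 43.7
tool_pos: [0.5578, -0.1597, 0.0618]
tcp_rot: [-3.132, -0.245, 0.001]
wrist_force: [-2.5, 0.6, 3.3]
width: 0.182
```

>>> play_rows([
  {"translation": [0, 0, 0.0001], "spin": 1},
  {"translation": [0, 0, 0.0001], "spin": 1},
  {"translation": [0, 0, 0.0001], "spin": 1},
  {"translation": [0, 0, 0.0001], "spin": 1},
  {"translation": [0, 0, 0.0001], "spin": 1},
])

```text
time: 44.2
tool_pos: [0.5577, -0.1596, 0.0615]
tcp_rot: [3.111, -0.438, -0.002]
wrist_force: [-3.5, -0.5, 4.4]
width: 0.18
```

```bash
python3 - <<'E'
from m import *
s,R=st(); print("yaw y",np.degrees(np.arctan2(R[1,1],R[0,1])),np.round(s["torque"],2))
E
```

```text
t 44.2 p [ 0.5577 -0.1596  0.0615] x [ 0.961 -0.276 -0.001] y [-0.276 -0.961  0.   ] F [-3.5 -0.5  4.4] w 0.18 q6 [-0.32  0.25  1.96 -0.    0.93  1.53]
yaw y -106.04701670016625 [0.01 0.62 0.06]
```

The knob is at about +0.37. I'll regrip half a turn back so the last joint has room for the rest.

>>> play_rows([
  {"translation": [0, 0, 0], "spin": 0},
  {"translation": [0, 0, 0], "spin": 0},
  {"translation": [0, 0, 0], "spin": 0},
  {"translation": [0, 0, -0.03], "spin": 0},
  {"translation": [0, 0, -0.03], "spin": 0},
], jaw=0.2)

```text
time: 44.7
tool_pos: [0.557, -0.1592, 0.1204]
tcp_rot: [-3.111, 0.432, 0.005]
wrist_force: [-0.0, 0.3, 0.8]
width: 0.599
```

>>> play_rows([
  {"translation": [0, 0, 0], "spin": -1},
  {"translation": [0, 0, 0], "spin": -1},
  {"translation": [0, 0, 0], "spin": -1},
  {"translation": [0, 0, 0], "spin": -1},
  {"translation": [0, 0, 0], "spin": -1},
])

```text
time: 45.2
tool_pos: [0.5583, -0.1597, 0.1212]
tcp_rot: [3.131, 0.258, 0.0]
wrist_force: [-0.3, -0.2, 0.3]
width: 0.6
```

>>> play_rows([
  {"translation": [0, 0, 0], "spin": -1},
  {"translation": [0, 0, 0], "spin": -1},
  {"translation": [0, 0, 0], "spin": -1},
  {"translation": [0, 0, 0], "spin": -1},
  {"translation": [0, 0, 0], "spin": -1},
])

```text
time: 45.7
tool_pos: [0.5583, -0.1596, 0.1211]
tcp_rot: [3.001, 0.929, 0.0]
wrist_force: [0.6, -0.5, -0.0]
width: 0.595
```

>>> play_rows([
  {"translation": [0, 0, 0], "spin": -1},
  {"translation": [0, 0, 0], "spin": -1},
  {"translation": [0, 0, 0], "spin": -1},
  {"translation": [0, 0, 0], "spin": -1},
  {"translation": [0, 0, 0], "spin": -1},
])

```text
time: 46.2
tool_pos: [0.5583, -0.1596, 0.1212]
tcp_rot: [2.729, 1.557, 0.0]
wrist_force: [0.4, 1.1, 0.3]
width: 0.6
```

>>> play_rows([
  {"translation": [0, 0, 0], "spin": -1},
  {"translation": [0, 0, 0], "spin": -1},
  {"translation": [0, 0, 0], "spin": -1},
  {"translation": [0, 0, 0], "spin": -1},
  {"translation": [0, 0, 0], "spin": -1},
])

```text
time: 46.7
tool_pos: [0.5583, -0.1596, 0.1212]
tcp_rot: [2.327, 2.11, 0.0]
wrist_force: [-0.2, -0.4, -0.2]
width: 0.597
```

>>> play_rows([
  {"translation": [0, 0, 0], "spin": -1},
  {"translation": [0, 0, 0], "spin": -1},
  {"translation": [0, 0, 0], "spin": -1},
  {"translation": [0, 0, 0], "spin": -1},
  {"translation": [0, 0, 0], "spin": -1},
])

```text
time: 47.2
tool_pos: [0.5583, -0.1596, 0.1212]
tcp_rot: [1.815, 2.564, 0.0]
wrist_force: [-0.7, 0.0, -0.5]
width: 0.595
```

>>> play_rows([
  {"translation": [0, 0, 0], "spin": -1},
  {"translation": [0, 0, 0], "spin": -1},
  {"translation": [0, 0, 0], "spin": -1},
  {"translation": [0, 0, 0], "spin": -1},
  {"translation": [0, 0, 0], "spin": -1},
])

```text
time: 47.7
tool_pos: [0.5583, -0.1596, 0.1212]
tcp_rot: [1.217, 2.896, 0.0]
wrist_force: [-0.3, -0.0, -0.2]
width: 0.599
```

>>> play_rows([
  {"translation": [0, 0, 0], "spin": -1},
  {"translation": [0, 0, 0], "spin": -1},
  {"translation": [0, 0, 0], "spin": -1},
  {"translation": [0, 0, 0], "spin": -1},
  {"translation": [0, 0, 0], "spin": -1},
])

```text
time: 48.2
tool_pos: [0.5583, -0.1597, 0.1211]
tcp_rot: [0.562, 3.091, 0.0]
wrist_force: [-0.4, -0.3, -0.4]
width: 0.599
```

>>> play_rows([
  {"translation": [0, 0, 0], "spin": -1},
  {"translation": [0, 0, 0], "spin": 0},
  {"translation": [0, 0, 0], "spin": 0},
])

```text
time: 48.5
tool_pos: [0.5583, -0.1596, 0.1212]
tcp_rot: [0.436, 3.111, 0.0]
wrist_force: [-0.4, -0.4, -0.1]
width: 0.6
```

```bash
python3 - <<'E'
from m import *
s,R=st(); print("yaw y",np.degrees(np.arctan2(R[1,1],R[0,1])))
im,C=snap("wrist","w21",s=1.5)
for z in(.104,.0945,.0925): print(z,np.round(proj("",(.558,-.159,z),C),1))
hsv=cv2.cvtColor(im,cv2.COLOR_BGR2HSV); m=cv2.inRange(hsv,(12,120,110),(30,255,255)); n,l,q,c=cv2.connectedComponentsWithStats(m)
for i in range(1,n):
    if q[i,4]>30 and 200<c[i,0]<300: print("brass",q[i],np.round(c[i],1))
knob(im,C,z=.093)
E
```

```text
t 48.5 p [ 0.5583 -0.1596  0.1212] x [-0.961  0.275 -0.   ] y [0.275 0.961 0.   ] F [-0.4 -0.4 -0.1] w 0.6 q6 [-0.32  0.18  1.92  0.    1.04 -1.61]
yaw y 74.0480311736705
0.104 [256.2 234.2]
0.0945 [256.2 227.6]
0.0925 [256.1 226.3]
brass [231 168  17  57 622] [238.9 196.5]
brass [267 169  16  57 622] [273.1 198.4]
brass [247 218  18  16 232] [255.9 225.5]
black 1473 px [256. 211.] ctr 552.4 -157.7 size 14.6 71.2 ang -16.6
```

The knob is still down (row 225.5) and the grip at −16.6° lines up with the tool. Regrip and turn on to the home stop.

>>> play_rows([
  {"translation": [0, 0, 0.025], "spin": 0},
  {"translation": [0, 0, 0.02], "spin": 0},
  {"translation": [0, 0, 0.015], "spin": 0},
  {"translation": [0, 0, 0], "spin": 0},
  {"translation": [0, 0, 0], "spin": 0},
])

```text
time: 49.05
tool_pos: [0.5582, -0.1596, 0.0612]
tcp_rot: [-0.434, -3.111, -0.0]
wrist_force: [0.8, -0.4, 0.2]
width: 0.6
```

>>> play_rows([
  {"translation": [0, 0, 0], "spin": 0},
  {"translation": [0, 0, 0], "spin": 0},
  {"translation": [0, 0, 0], "spin": 0},
  {"translation": [0, 0, 0], "spin": 0},
  {"translation": [0, 0, 0], "spin": 0},
], jaw=-1, force=40)

```text
time: 49.55
tool_pos: [0.5591, -0.1599, 0.0624]
tcp_rot: [0.433, 3.11, -0.0]
wrist_force: [-0.2, 0.3, 5.3]
width: 0.18
```

>>> play_rows([
  {"translation": [0, 0, 0.0001], "spin": 1},
  {"translation": [0, 0, 0.0001], "spin": 1},
  {"translation": [0, 0, 0.0001], "spin": 1},
  {"translation": [0, 0, 0.0001], "spin": 1},
  {"translation": [0, 0, 0.0001], "spin": 1},
])

```text
time: 50.05
tool_pos: [0.5589, -0.1604, 0.0618]
tcp_rot: [1.1, 2.941, -0.001]
wrist_force: [-0.6, -1.3, 4.1]
width: 0.179
```

>>> play_rows([
  {"translation": [0, 0, 0.0001], "spin": 1},
  {"translation": [0, 0, 0.0001], "spin": 1},
  {"translation": [0, 0, 0.0001], "spin": 1},
  {"translation": [0, 0, 0.0001], "spin": 1},
  {"translation": [0, 0, 0.0001], "spin": 1},
])

```text
time: 50.55
tool_pos: [0.5585, -0.1607, 0.0612]
tcp_rot: [1.711, 2.633, -0.002]
wrist_force: [-2.6, -2.2, 6.1]
width: 0.18
```

>>> play_rows([
  {"translation": [0, 0, 0.0001], "spin": 1},
  {"translation": [0, 0, 0.0001], "spin": 1},
  {"translation": [0, 0, 0], "spin": 1},
  {"translation": [0, 0, 0], "spin": 0},
  {"translation": [0, 0, 0], "spin": 0},
])

```text
time: 51.05
tool_pos: [0.5581, -0.1608, 0.061]
tcp_rot: [2.036, 2.391, -0.002]
wrist_force: [-3.2, -2.5, 7.1]
width: 0.177
```

```bash
python3 - <<'E'
from m import *
s,R=st(); print("yaw y",np.degrees(np.arctan2(R[1,1],R[0,1])),np.round(s["torque"],2))
E
```

```text
t 51.05 p [ 0.5581 -0.1608  0.061 ] x [-0.159  0.987 -0.002] y [ 0.987  0.159 -0.   ] F [-3.2 -2.5  7.1] w 0.177 q6 [-0.32  0.25  1.96 -0.    0.93 -0.48]
yaw y 9.158027593243135 [-0.62  0.59 -0.03]
```

>>> play_rows([
  {"translation": [0, 0, 0], "spin": 0.6},
  {"translation": [0, 0, 0], "spin": 0.6},
  {"translation": [0, 0, 0], "spin": 0},
  {"translation": [0, 0, 0], "spin": 0},
])

```text
time: 51.45
tool_pos: [0.558, -0.1607, 0.0609]
tcp_rot: [2.158, 2.282, -0.003]
wrist_force: [-2.8, -1.7, 5.8]
width: 0.182
```

```bash
python3 - <<'E'
from m import *
s,R=st(); print("yaw y",np.degrees(np.arctan2(R[1,1],R[0,1])),np.round(s["torque"],2))
E
```

```text
t 51.45 p [ 0.558  -0.1607  0.0609] x [-0.056  0.998 -0.002] y [ 0.998  0.056 -0.001] F [-2.8 -1.7  5.8] w 0.182 q6 [-0.32  0.25  1.96 -0.    0.93 -0.38]
yaw y 3.190534807132908 [-0.56  0.51  0.11]
```

>>> play_rows([
  {"translation": [0, 0, 0], "spin": 0.6},
  {"translation": [0, 0, 0], "spin": 0.6},
  {"translation": [0, 0, 0], "spin": 0},
  {"translation": [0, 0, 0], "spin": 0},
])

```text
time: 51.85
tool_pos: [0.558, -0.1606, 0.061]
tcp_rot: [2.269, 2.17, -0.004]
wrist_force: [-2.1, -2.1, 5.9]
width: 0.18
```

```bash
python3 - <<'E'
from m import *
s,R=st(); print("yaw y",np.degrees(np.arctan2(R[1,1],R[0,1])),np.round(s["torque"],2))
E
```

```text
t 51.85 p [ 0.558  -0.1606  0.061 ] x [ 0.045  0.999 -0.003] y [ 0.999 -0.045 -0.001] F [-2.1 -2.1  5.9] w 0.18 q6 [-0.32  0.25  1.96 -0.    0.93 -0.27]
yaw y -2.5573249356410654 [-0.32  0.53  1.54]
```

The torque jumped to 1.5 N m, so the knob is at its home stop. I'll ease off slightly, release, lift clear and check.

>>> play_rows([
  {"translation": [0, 0, 0], "spin": -0.4},
  {"translation": [0, 0, 0], "spin": 0},
])

```text
time: 52.05
tool_pos: [0.558, -0.1605, 0.0609]
tcp_rot: [2.232, 2.209, -0.003]
wrist_force: [-3.2, -2.6, 6.1]
width: 0.176
```

>>> play_rows([
  {"translation": [0, 0, 0], "spin": 0},
  {"translation": [0, 0, 0], "spin": 0},
  {"translation": [0, 0, 0], "spin": 0},
  {"translation": [0, 0, 0], "spin": 0},
  {"translation": [0, 0, 0], "spin": 0},
], jaw=0.2)

```text
time: 52.55
tool_pos: [0.5581, -0.1596, 0.0599]
tcp_rot: [-2.238, -2.204, 0.0]
wrist_force: [2.0, -0.5, 0.1]
width: 0.599
```

>>> play_rows([
  {"translation": [0, 0, -0.02], "spin": 0},
  {"translation": [0, 0, -0.04], "spin": 0},
  {"translation": [0, 0, -0.04], "spin": 0},
  {"translation": [0, 0, -0.04], "spin": 0},
  {"translation": [0, 0, -0.03], "spin": 0},
])

```text
time: 53.05
tool_pos: [0.559, -0.1599, 0.2332]
tcp_rot: [2.236, 2.203, 0.002]
wrist_force: [0.6, 0.3, 0.7]
width: 0.598
```

>>> play_rows([
  {"translation": [0.02, 0, 0], "spin": 0},
  {"translation": [0.04, 0, 0], "spin": 0},
  {"translation": [0.04, 0, 0], "spin": 0},
  {"translation": [0, 0, 0], "spin": 0},
  {"translation": [0, 0, 0], "spin": 0},
])

```text
time: 53.55
tool_pos: [0.5597, -0.059, 0.23]
tcp_rot: [2.235, 2.207, -0.001]
wrist_force: [0.9, 0.4, -0.2]
width: 0.596
```

```bash
python3 - <<'E'
from m import *
s,R=st(); im,C=snap("wrist","w22")
for z in(.104,.0945,.0915): print(z,np.round(proj("",(.558,-.159,z),C),1))
hsv=cv2.cvtColor(im,cv2.COLOR_BGR2HSV); m=cv2.inRange(hsv,(12,120,110),(30,255,255)); n,l,q,c=cv2.connectedComponentsWithStats(m)
for i in range(1,n):
    if q[i,4]>20: print("brass",q[i],np.round(c[i],1))
knob(im,C,z=.0905)
for p,a,b,an,c in stakes(im,C,z=.018,vmin=150): print("silver",np.round(p,4),"size",round(a,1),round(b,1),"ang",round(an,1),"px",np.round(c))
im2,C2=snap("top","t3")
for p,a,b,an,c in stakes(im2,C2,z=.033,vmin=140): print("top silver",np.round(p,4),"size",round(a,1),round(b,1),"ang",round(an,1),"px",np.round(c))
E
```

```text
t 53.55 p [ 0.5597 -0.059   0.23  ] x [ 0.013  1.    -0.001] y [ 1.    -0.013 -0.   ] F [ 0.9  0.4 -0.2] w 0.596 q6 [-0.15  0.05  1.85 -0.    1.24 -0.14]
0.104 [255.3 268.2]
0.0945 [255.3 263.5]
0.0915 [255.3 262. ]
brass [303  49   1  21  21] [303.  59.]
brass [279  67  10  15  87] [283.8  74.9]
brass [304  74   1  24  24] [304.   85.5]
brass [305  99   1  22  22] [305.  109.5]
brass [283 111  10  14  76] [287.7 118.1]
brass [306 124   1  24  24] [306.  135.5]
brass [286 151   9  13  66] [290.1 156.9]
brass [445 162  30  19 162] [459.9 171. ]
brass [458 186  22  19 253] [468.5 194.3]
brass [239 222  22  36 310] [245.8 237.3]
brass [261 230  12  28 224] [265.5 243.1]
brass [251 257  10  10  79] [255.3 261.4]
black 355 px [254. 242.] ctr 557.7 -136.2 size 15.4 47.6 ang -88.2
silver [ 0.7144 -0.2257] size 63.2 64.8 ang 14.7 px [360. 270.]
silver [ 0.468  -0.1966] size 17.1 75.9 ang 73.2 px [194. 260.]
silver [ 0.5492 -0.0335] size 92.1 242.3 ang -84.3 px [245. 128.]
top silver [0.0034 0.0755] size 22.2 156.1 ang 85.5 px [209. 379.]
top silver [ 0.2666 -0.7047] size 242.1 511.8 ang -3.8 px [490. 298.]
top silver [0.5505 0.0529] size 94.9 150.9 ang 83.2 px [226. 192.]
top silver [ 0.702  -0.3044] size 82.2 110.8 ang 13.9 px [340. 146.]
top silver [ 0.9675 -0.0294] size 235.3 1685.9 ang 86.9 px [247.  50.]
```

The knob is at −88.2° world, about 1.63 rad from the rack axis, and its cap is at row 261.4 (fully dropped would be 262.0). One last numeric check of the domes and the bar line, then hand in if it holds.

```bash
python3 - <<'E'
from m import *
im,C=load("w22"); xh=np.array([.996,.09]);yh=np.array([-.09,.996]);o=np.array([.5462,-.029])
ok=True
for u,v in((283.8,74.9),(287.7,118.1),(290.1,156.9)):
    d=ray("",u,v,.018,C)[:2]-o; X,Y=d@xh-.053,d@yh; print("stake rack x,y mm",round(X*1e3,1),round(Y*1e3,1)); ok&=abs(X)<.015
hsv=cv2.cvtColor(im,cv2.COLOR_BGR2HSV); m=(hsv[...,1]<60)&(hsv[...,2]>150)
P=[]
for Y in np.r_[-.095:-.06:8j,-.045:-.035:3j,.005:.012:2j,.05:.055:2j]:
    xs=[X for X in np.arange(-.03,.03,.0005) for u,v in[proj("",(*(o+X*xh+Y*yh),.043),C)] if m[int(round(v)),int(round(u))]]
    if xs: P.append((Y,np.mean(xs),np.ptp(xs)))
P=np.array(P); print(np.round(P*1e3,1).tolist()); g=P[(P[:,2]>.018)&(P[:,2]<.032)]
k=np.polyfit(g[:,0],g[:,1],1); print("bar angle est",-k[0]); ok&=abs(k[0])<.06
print(ok); st()
E
```

```text
stake rack x,y mm 2.1 74.2
stake rack x,y mm 3.5 24.2
stake rack x,y mm 3.5 -25.1
[[-95.0, 0.8, 24.5], [-90.0, 0.5, 23.0], [-85.0, 0.5, 24.0], [-80.0, 1.0, 24.0], [-75.0, 0.0, 24.0], [-70.0, 0.8, 23.5], [-65.0, 0.5, 25.0], [-60.0, 0.5, 24.0], [-45.0, 0.8, 23.5], [-40.0, 0.8, 24.5], [-35.0, 0.8, 23.5], [5.0, 4.4, 21.0], [12.0, 10.4, 4.5], [50.0, 1.3, 23.5], [55.0, 1.3, 24.5]]
bar angle est -0.010434873075322525
True
t 53.65 p [ 0.5597 -0.0603  0.23  ] x [ 0.015  1.    -0.001] y [ 1.    -0.015 -0.   ] F [ 0.  -0.1 -0.8] w 0.601 q6 [-0.15  0.05  1.85 -0.    1.24 -0.14]
```

```bash
python3 -c "
from h import *
print(bot.finish_job())"
```

```text
the job is handed in; nothing more can be done
None
```

The job is done and handed in at about 54 s of the 210 s. No verdict is reported, so what follows rests on my own measurements.

- **Bar opened:** I swung it by its red grip to about 1.55 rad.
- **Stakes:** three were present, and each now lies in its own notch. One was knocked a few centimetres aside during the run, so I found it again before picking it up. The blue and purple look-alikes were not touched.
- **Bar shut:** I pushed it to its stop, where the force rose to 13 N.
- **Knob:** I backed it about 70° anticlockwise and let go, and the wrist picture showed it had dropped about 9.5 mm. I then turned it clockwise to the home stop with one regrip. The torque rose to 1.5 N m there.

Last checks before handing in:

| What | Measured | Wanted |
|---|---|---|
| Stake centres along the notch | within 4 mm of the middle | within 20 mm |
| Stake centres across the notch | within 1 mm of the middle | within 20 mm |
| Stake angles (taken before the bar was shut) | within about 0.01 rad of the notch direction | within 0.12 rad |
| Bar | −0.01 rad, which is shut within error | below 0.07 rad |
| Knob turn | about 1.63 rad | above 1.4 rad |
| Knob drop | about 12.5 mm | above 8 mm |

- **Disagreement:** while I was shutting the bar, the tool position implied a bar angle slightly below zero. I put this down to the grip sitting off-centre on the handle; the pictures showed the bar level and closed.
- **Not re-measured:** I did not measure the bangle and crucible again at the end. The robot did not go near them, and both looked undisturbed in the wrist pictures where they appeared.
- **Clearance:** the gripper was clear of everything when I handed in.

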